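Check a frame for squareness with a slide rule

TASK

Check whether the two-piece aluminium frame is square: measure both of its inside diagonals with the slide rule, each time lying flat on the bench with the fixed heel snug in a front corner and the sliding nose pushed gently but firmly out by its red tab until you feel it bear against the black insert in the opposite back corner, and held there a moment. Then compare them and finish with the rule let go, lying snug across the longer diagonal (so the longer one is the last you measure). Never press the rule hard against the frame, and leave the other things on the bench alone.

Things in the scene. Friction and masses are not known exactly. Their poses are not given: they have to be found in the camera images.
- front_half: U-shaped front half of a bare aluminium frame lying fixed on the bench: 18 mm high rails 18 mm wide; origin on the bench at the middle of the frame, x towards the back rail (away from the robot, yaw varies by about 0.25 rad), y to the left. Inside of the square frame: 136 mm along x, 146 mm along y. The front rail lies at x -68 to -86 mm, the two legs at y +-73 to 91 mm run to x = +20 mm.
- back_half: U-shaped back half of the frame, fixed, same section, parallel to the front half; its origin would coincide with front_half's if the frame were square, but it has slipped along y by 10 to 14 mm to the left or right. Back rail at x +68 to +86 mm. In each of its two inside corners sits an L-shaped black plastic insert, 15 mm high, legs 26 mm long, its faces proud of the rails by an unknown amount.
- front_left (a point): seat in the front-left inside corner of the frame: where the centre of the rule's round heel tip lies when it touches both rails of that corner (4 mm from each rail face), 7 mm above the bench; turns with front_half
- front_right (a point): the like seat in the front-right inside corner
- back_left (a point): back-left inside corner: where the nose tip's centre would lie if it touched the bare rails (4 mm from each), 7 mm above the bench. The black insert stops the nose 1 to 9 mm short of this along the diagonal (unknown, feel for it). With front_right it makes one diagonal: 178 to 199 mm from seat to seat, 188 mm when square; heel to nose the longer one is 6 to 29 mm longer.
- back_right (a point): the like point in the back-right inside corner, its insert too 1 to 9 mm proud, not by the same amount; with the front_left seat it makes the other diagonal
- rule: telescopic slide rule, loose, 0.3 to 0.45 kg, lying flat: white channel 18 mm wide, 11 mm high, from x -48 to +55 mm, with a ribbed blue grip block on it, 24 mm long (x), 20 mm wide (y), from 11 to 41 mm height. Origin: underside below the block's centre (near the centre of mass); x points along the rule from heel to nose. A steel slide comes out at +x.
- heel_tip (a point): centre of the round fixed heel tip (upright steel pin, radius 4 mm), at x = -60 mm of the rule, 7 mm above its underside
- nose_tip (a point): centre of the round nose tip (upright steel pin, radius 4 mm) at the end of the slide, at x = 90 mm + rule_slide of the rule, 7 mm above its underside
- push_tab (a point): top centre of the red tab on the slide, a plate 6 mm thick (x), 20 mm wide (y), 11 to 41 mm above the underside, at x = 65 mm + rule_slide of the rule, 25 mm behind the nose tip; push it outwards on the face towards the blue block (gap to the block 50 mm + rule_slide), or grip it across its width
- rule_slide (a joint): how far the slide is drawn out, 0 (in) to 0.06 m; heel tip to nose tip is 150 mm + this value. It keeps its place with 0.5 N friction, less than the channel's friction on the bench, so pushing the slide leaves the channel lying.
- caliper: bystander: steel vernier caliper, loose, lying behind the frame; leave it alone
- capacitor_0: bystander: black capacitor, 18 mm across, 32 mm high, standing loose; leave it alone
- relay: bystander: small black relay 22x28x24 mm, loose; leave it alone
- heatsink_b: bystander: small finned heatsink 30x30x12 mm, loose; leave it alone
- bench_stop: low steel disc, 22 mm across, 12 mm high, fixed behind the frame, centred 122 mm along x from this origin; only furniture

How it is judged (in metres and radians):
On the way, in this order (a step that is already met when the one before it is completed fails the run):
1. the shorter diagonal is measured: heel tip within 2.5 mm of its seat, nose tip within 11.5 mm of the opposite back seat (insert 1 to 9 mm proud), bearing on the back half with 1 to 12 N (((horizontal distance between front_right and back_left above 0.1882 m and horizontal distance between heel_tip and front_left below 0.0025 m and horizontal distance between nose_tip and back_right below 0.0115 m and contact force between rule and back_half between 1 and 12 N) or (horizontal distance between front_left and back_right above 0.1882 m and horizontal distance between heel_tip and front_right below 0.0025 m and horizontal distance between nose_tip and back_left below 0.0115 m and contact force between rule and back_half between 1 and 12 N))), for 0.2 s.
2. then the longer inside diagonal is measured in the same way (((horizontal distance between front_left and back_right above 0.1882 m and horizontal distance between heel_tip and front_left below 0.0025 m and horizontal distance between nose_tip and back_right below 0.0115 m and contact force between rule and back_half between 1 and 12 N) or (horizontal distance between front_right and back_left above 0.1882 m and horizontal distance between heel_tip and front_right below 0.0025 m and horizontal distance between nose_tip and back_left below 0.0115 m and contact force between rule and back_half between 1 and 12 N))), for 0.2 s.
At the end, for the whole second after the job is handed in: The rule lies flat, still and released across the longer inside diagonal, heel tip within 3 mm of the front corner's seat and nose tip within 11.5 mm of the opposite back corner's seat (the insert stands 1 to 9 mm proud of it) (((horizontal distance between front_left and back_right above 0.1882 m and horizontal distance between heel_tip and front_left below 0.003 m and horizontal distance between nose_tip and back_right below 0.0115 m) or (horizontal distance between front_right and back_left above 0.1882 m and horizontal distance between heel_tip and front_right below 0.003 m and horizontal distance between nose_tip and back_left below 0.0115 m)) and angle between rule's own z axis and vertical below 0.05 rad and height (world z) of rule below 0.004 m and linear speed of rule below 0.01 m/s); the robot touches nothing.
It fails at once if the rule is pressed against the frame with more than 20 N (contact force between rule and front_half above 20 N or contact force between rule and back_half above 20 N).
It fails at once if the caliper, capacitor, relay or heatsink is moved more than 20 mm (distance of any of caliper, capacitor_0, relay, heatsink_b from where it was at the start of the episode above 0.02 m).
It also fails if it takes over 72 s, if anything falls off the work surface, if the arm or the gripper's body presses on something with over 40 N, if the wrist force passes 120 N, or if a joint passes its speed limit or range.

ROBOT

A 6-joint arm with a two-finger parallel gripper is mounted at the origin on a cart in front of the work surface, level with it; the furniture and walls round the work are solid. World frame = base frame: x ahead of the robot, y to its left, z up, the work surface at z = 0. Lengths are in mm, angles in rad, forces in N, time in s.
With the tool pointing down it reaches from about 325 to 775 mm from the base axis. Payload 9.3 kg.
Tool frame: the origin (TCP) lies on the centre line of the jaws, within the pads' length; the fingertips stand 14 mm ahead of it and the grasp point (between the pads) lies 5 mm behind it; x points along the fingers, y is the direction in which the jaws open and shut, and the axes are right-handed (so a half turn about x gives the same grasp; the last joint's range is limited). The gripper opens to 85 mm and grips with 20 to 120 N. Pads are 22 mm wide; open, the fingers measure 114 mm over their backs; the gripper's body (76 mm by 85 mm) begins 54 mm behind the grasp point. The pads swing forward as they close: fully open they stand 13 mm farther back than shut.
Start: joints at [1.002, 0.259, 0.021, 1.334, 0, 1.418], TCP at [222.158, 503.133, 245.279] pointing down, gripper open.
Joint ranges: [-3.04, 3.04], [-0.91, 1.82], [-1.04, 1.36], [-1.92, 1.95], [-1.52, 1.45], [-3.14, 3.14]. Speed limits (rad/s): [2.22, 2.22, 2.79, 3.14, 3.14, 3.14].

INTERFACE

Orientations are given as a unit quaternion [x, y, z, w].
In Python, from rig import arm, read_camera, get_calibration gives the robot as it stands.
- The arm moves only by the shell command python3 -m handwheel 'ROWS' [FORCE]. ROWS is JSON, a list of rows, each an object of numbers: "grip": the finger opening in mm, from 0 to 85.4; "dx", "dy", "dz": the shift along the tool's x, y, z in mm; "wx", "wy", "wz": the turn, a rotation vector about the tool's x, y, z in rad. A call has 1 to 12 rows; each row is the pose to reach, as a shift and turn from the pose commanded when the call began, along the tool's axes at that moment; what a row does not reach only later rows make up. A row lasts 1/10 s, in which the tool goes at most 50 mm and 8.59 degrees, less where a joint would pass 70% of its speed; a pose out of reach is approached as far as the arm can. A call with a gripper value outside its range is refused whole. The fingers move at their own pace and stop on an object; FORCE is the grip in N (left out, the last holds). Time passes only in rows, so rows that repeat a pose let the fingers close. It gives the time, the measured TCP pose, the force and the opening at its end, in the units of the state.
- arm.state(): the state, without advancing time (a new reading comes with each control period).
- read_camera(name): name is "scene" or "top" or "wrist"; returns the picture (400x640x3 uint8, blue, green, red); there is no depth.
- get_calibration(name): a dict with "fx", "fy", "cx", "cy" (pixels), "extrinsics" (4x4, takes a point from world to camera coordinates). Camera axes: x right, y down, z forward; pixel columns grow to the right and rows downward; lengths in mm; the calibration is good to about 2 mm. A picture is of the moment at which its call begins: read the wrist's pose just before it. get_calibration takes no time and is no camera call; for the wrist camera it gives the pose at the moment of the call.
- arm.job_done(): hands the job in, once; it reports no verdict.
The state is a dict: "time_s": time; "joints": joint angles; "joint_vel": joint speeds; "joint_torque": joint torques, N m; "tcp_pos": TCP position; "tool_rot": TCP orientation; "force": force on the tool from outside, world axes, zero at the start; "wrist_torque": the same for the moment, N m; "grip_width": finger opening in mm.
Only numpy, scipy, OpenCV 4.12 (cv2) and the standard library are available. Lean on these libraries where they do the work, as an engineer would, in place of code of your own. Each camera call takes 0.05 s, during which the arm holds its last target.

## Working session

There is one attempt and no reset: what is moved stays moved. The work goes in short steps, Python scripts to look and compute and a shell command to move; the robot and the scene stay as the last step left them, time stands still between calls to the robot, and variables do not carry over. Pictures are saved under pics/ and viewed, and the job is handed in when it is done.

```bash
ls; mkdir -p pics; python3 - <<'E'
from rig import arm, read_camera, get_calibration
import cv2
print(arm.state())
for n in ["top","scene","wrist"]:
    c=get_calibration(n); print(n,{k:(v if k!='extrinsics' else [[round(float(a),4) for a in r] for r in v]) for k,v in c.items()})
    cv2.imwrite(f"pics/{n}0.png",read_camera(n))
E
```

```text
pics
{'time_s': 0.0, 'joints': array([ 1.00240636e+00,  2.59181983e-01,  2.07462774e-02,  1.33368719e+00,
       -3.15136766e-06,  1.41819721e+00]), 'joint_vel': array([-0.00093467, -0.00206027, -0.00018109, -0.00118656,  0.00182126,
        0.00021767]), 'joint_torque': array([ 2.48717959e-03, -5.55639195e+01,  3.44535041e+01,  1.34320444e-02,
       -1.04322098e-06,  3.96107893e-07]), 'tcp_pos': array([222.01265524, 502.9102209 , 244.66560398]), 'tool_rot': array([ 0.14550833,  0.69204523, -0.14638684,  0.69171643]), 'force': array([-0.09145201, -0.72772071, -0.75385854]), 'wrist_torque': array([-0.00339551, -0.02735777, -0.03065604]), 'grip_width': 85.2179580914653}
top {'fx': 478.8561494063647, 'fy': 478.8561494063647, 'cx': 319.14259095619735, 'cy': 207.92317370553482, 'extrinsics': [[-0.0137, -0.9998, -0.0119, -288.6075], [-0.9879, 0.0154, -0.1542, 589.064], [0.1543, 0.0097, -0.988, 829.1091], [0.0, 0.0, 0.0, 1.0]]}
scene {'fx': 430.90609822333846, 'fy': 430.90609822333846, 'cx': 318.1132388325514, 'cy': 196.63730825135352, 'extrinsics': [[0.7116, -0.7025, -0.012, -616.9133], [-0.3845, -0.375, -0.8435, 162.6915], [0.5881, 0.6049, -0.5369, 714.7797], [0.0, 0.0, 0.0, 1.0]]}
wrist {'fx': 294.5511686814064, 'fy': 294.5511686814064, 'cx': 319.5508294799804, 'cy': 201.89972412114537, 'extrinsics': [[0.4045, 0.9145, 0.0, -550.1719], [0.8644, -0.3824, 0.3265, -43.0295], [0.2986, -0.132, -0.9452, 379.3332], [0.0, 0.0, 0.0, 1.0]]}
```

View pics/top0.png

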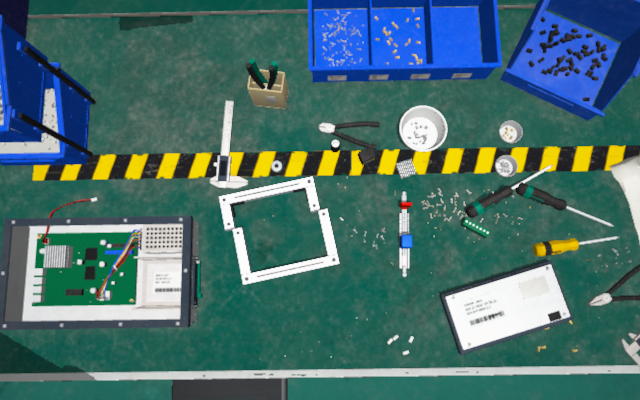

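View pics/scene0.png

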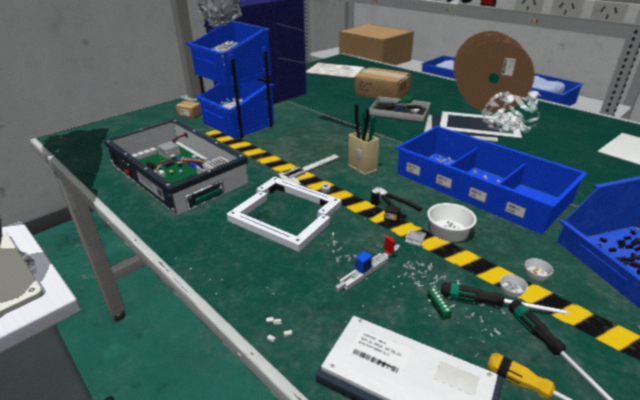

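View pics/wrist0.png

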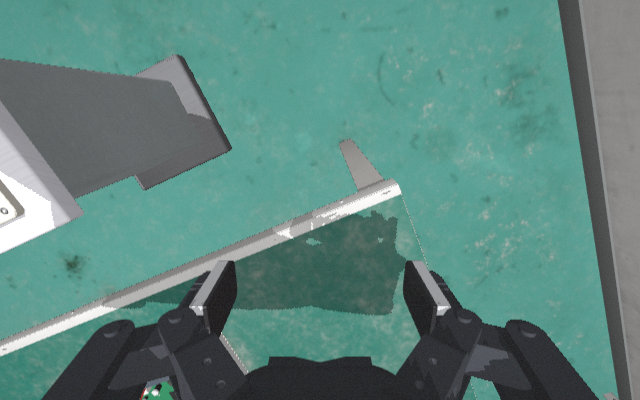

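```bash
cat > h.py <<'E'
from rig import arm, read_camera, get_calibration
import numpy as np, cv2
from scipy.spatial.transform import Rotation as R
def px2w(n,uv,z,c=None):
    c=c or get_calibration(n); E=np.array(c['extrinsics']); 
    d=np.array([(uv[0]-c['cx'])/c['fx'],(uv[1]-c['cy'])/c['fy'],1])
    o=-E[:3,:3].T@E[:3,3]; d=E[:3,:3].T@d
    return o+d*(z-o[2])/d[2]
def w2px(n,p,c=None):
    c=c or get_calibration(n); E=np.array(c['extrinsics']); q=E[:3,:3]@np.array(p)+E[:3,3]
    return np.array([c['fx']*q[0]/q[2]+c['cx'],c['fy']*q[1]/q[2]+c['cy']])
def tool(p_w_target, yaw=None):
    pass
E
python3 - <<'E'
import cv2
im=cv2.imread('pics/top0.png')
cv2.imwrite('pics/top0z.png',cv2.resize(im[130:290,200:430],None,fx=3.4,fy=3.4,interpolation=cv2.INTER_CUBIC))
from h import *
for n,uv,z in [("heel",(404.5,273),7),("block",(405.5,240),41),("tab",(405.5,204),41),("fr1",(247,281),18),("fr2",(337,264),18),("bk1",(221,197),18),("bk2",(313,179),18)]:
    print(n,px2w('top',uv,z).round(1))
s=arm.state(); print(R.from_quat(s['tool_rot']).as_matrix().round(3))
E
```

```text
heel [ 465.7 -453.7    7. ]
block [ 524.2 -452.4   41. ]
tab [ 590.  -455.1   41. ]
fr1 [ 455.  -162.5   18. ]
fr2 [ 483.7 -328.4   18. ]
bk1 [ 612.6 -111.8   18. ]
bk2 [ 644.5 -286.1   18. ]
[[-0.     0.404  0.915]
 [-0.001  0.915 -0.404]
 [-1.    -0.001 -0.   ]]
```

View pics/top0z.png

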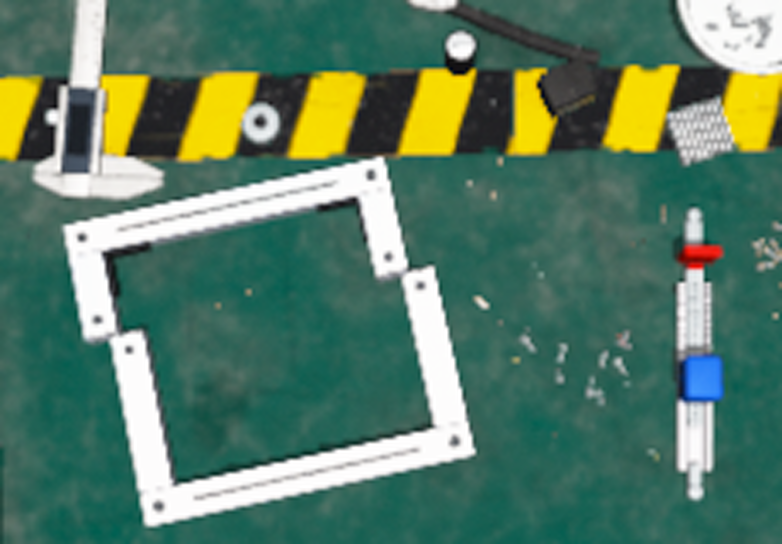

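```bash
cat >> h.py <<'E'
import json,os
def plan(target,yaw,base=None):
    """print the tool-frame shift to reach world TCP target with tool down, tool z at yaw (world). base = commanded pose (pos,R)"""
    s=arm.state(); p=s['tcp_pos']; M=R.from_quat(s['tool_rot']).as_matrix()
    if base is not None: p,M=base
    T=np.array([[0,-np.sin(yaw),np.cos(yaw)],[0,np.cos(yaw),np.sin(yaw)],[-1,0,0]])
    d=M.T@(np.array(target)-p); w=R.from_matrix(M.T@T).as_rotvec()
    print('d',d.round(2),'w',w.round(4)); return d,w
def st():
    s=arm.state(); M=R.from_quat(s['tool_rot']).as_matrix()
    print('t',round(s['time_s'],2),'p',s['tcp_pos'].round(2),'yaw',round(float(np.arctan2(M[1,2],M[0,2])),4),'tilt',M[2].round(4),'F',s['force'].round(2),'T',s['wrist_torque'].round(3),'g',round(s['grip_width'],1))
def snap(n,name):
    c=get_calibration(n); im=read_camera(n); cv2.imwrite(f'pics/{name}.png',im)
    c={k:(v if np.isscalar(v) else np.array(v).tolist()) for k,v in c.items()}; json.dump(c,open(f'pics/{name}.json','w')); return im,c
E
python3 - <<'E'
from h import *
E=np.array(get_calibration('wrist')['extrinsics']); o=-E[:3,:3].T@E[:3,3]
s=arm.state(); print('cam in tool',R.from_quat(s['tool_rot']).as_matrix().T@(o-s['tcp_pos']))
plan([500,-225,230],0.17)
E
```

```text
cam in tool [-127.86474666    0.29961602  -82.81797447]
d [  15.31 -553.64  548.29] w [-5.858e-01 -4.000e-04  9.000e-04]
```

```bash
python3 -m handwheel '[{"dx":15,"dy":-554,"dz":548,"wx":-0.586},{"dx":15,"dy":-554,"dz":548,"wx":-0.586},{"dx":15,"dy":-554,"dz":548,"wx":-0.586},{"dx":15,"dy":-554,"dz":548,"wx":-0.586},{"dx":15,"dy":-554,"dz":548,"wx":-0.586},{"dx":15,"dy":-554,"dz":548,"wx":-0.586},{"dx":15,"dy":-554,"dz":548,"wx":-0.586},{"dx":15,"dy":-554,"dz":548,"wx":-0.586},{"dx":15,"dy":-554,"dz":548,"wx":-0.586},{"dx":15,"dy":-554,"dz":548,"wx":-0.586},{"dx":15,"dy":-554,"dz":548,"wx":-0.586},{"dx":15,"dy":-554,"dz":548,"wx":-0.586}]'
python3 -m handwheel '[{},{}]' ; python3 -c "
from h import *
st()"
```

```text
t 0.15 p [222.08 502.96 244.82] yaw -0.4158 tilt [-1.e+00 -1.e-03 -1.e-04] F [-0.45 -0.02  0.66] T [ 0.031  0.012 -0.044] g 85.3$[0]: bad value
$[0]: bad value
```

```bash
python3 -m handwheel '[{"grip":85,"dx":15,"dy":-554,"dz":548,"wx":-0.586,"wy":0,"wz":0},{"grip":85,"dx":15,"dy":-554,"dz":548,"wx":-0.586,"wy":0,"wz":0}]'
python3 -c "
from h import *
st()"
```

```text
time_s: 0.35
tcp_pos: [255.9, 414.3, 242.7]
tool_rot: [0.044, 0.706, -0.045, 0.705]
force: [1.1, 1.2, -0.4]
grip_width: 84.9
t 0.35 p [255.88 414.29 242.69] yaw -0.1248 tilt [-1.0e+00 -1.2e-03 -6.0e-04] F [ 1.1   1.18 -0.36] T [ 0.015 -0.053 -0.001] g 84.9
```

```bash
python3 -c "
from h import *
plan([500,-225,230],0.17)"
```

```text
d [  13.22 -603.91  321.83] w [-0.2948 -0.0008  0.0011]
```

```bash
python3 -m handwheel '[{"grip":85,"dx":13,"dy":-604,"dz":322,"wx":-0.294,"wy":0,"wz":0},{"grip":85,"dx":13,"dy":-604,"dz":322,"wx":-0.294,"wy":0,"wz":0},{"grip":85,"dx":13,"dy":-604,"dz":322,"wx":-0.294,"wy":0,"wz":0},{"grip":85,"dx":13,"dy":-604,"dz":322,"wx":-0.294,"wy":0,"wz":0},{"grip":85,"dx":13,"dy":-604,"dz":322,"wx":-0.294,"wy":0,"wz":0},{"grip":85,"dx":13,"dy":-604,"dz":322,"wx":-0.294,"wy":0,"wz":0},{"grip":85,"dx":13,"dy":-604,"dz":322,"wx":-0.294,"wy":0,"wz":0},{"grip":85,"dx":13,"dy":-604,"dz":322,"wx":-0.294,"wy":0,"wz":0},{"grip":85,"dx":13,"dy":-604,"dz":322,"wx":-0.294,"wy":0,"wz":0},{"grip":85,"dx":13,"dy":-604,"dz":322,"wx":-0.294,"wy":0,"wz":0},{"grip":85,"dx":13,"dy":-604,"dz":322,"wx":-0.294,"wy":0,"wz":0},{"grip":85,"dx":13,"dy":-604,"dz":322,"wx":-0.294,"wy":0,"wz":0}]'
python3 -c "
from h import *
st();plan([500,-225,230],0.17)"
```

```text
time_s: 1.55
tcp_pos: [461.7, -137.7, 232.3]
tool_rot: [-0.057, 0.705, 0.057, 0.705]
force: [1.2, 0.5, 0.2]
grip_width: 85.0
t 1.55 p [ 461.68 -137.68  232.34] yaw 0.1607 tilt [-1.e+00  1.e-04  2.e-04] F [1.16 0.55 0.21] T [ 0.004 -0.056 -0.021] g 85.0
d [  2.34 -92.33  23.85] w [-0.0093  0.0002 -0.0001]
```

```bash
python3 -m handwheel '[{"grip":85,"dx":0,"dy":-70,"dz":20,"wx":0,"wy":0,"wz":0},{"grip":85,"dx":0,"dy":-70,"dz":20,"wx":0,"wy":0,"wz":0},{"grip":85,"dx":0,"dy":-70,"dz":20,"wx":0,"wy":0,"wz":0},{"grip":85,"dx":0,"dy":-70,"dz":20,"wx":0,"wy":0,"wz":0}]'
python3 -c "
from h import *
st();snap('wrist','w1');st()
im=cv2.imread('pics/w1.png'); cv2.imwrite('pics/w1z.png',cv2.resize(im[30:310,120:520],None,fx=2,fy=2,interpolation=cv2.INTER_CUBIC))"
```

```text
time_s: 1.95
tcp_pos: [492.2, -201.4, 231.8]
tool_rot: [-0.056, 0.705, 0.057, 0.704]
force: [-0.1, 0.5, -0.7]
grip_width: 85.0
t 1.95 p [ 492.19 -201.44  231.77] yaw 0.1602 tilt [-1.      0.0011 -0.0011] F [-0.07  0.49 -0.68] T [ 0.042  0.027 -0.057] g 85.0
t 2.0 p [ 492.07 -200.76  232.12] yaw 0.1613 tilt [-1.e+00  9.e-04 -7.e-04] F [-0.57 -0.13  0.07] T [-0.013 -0.005  0.058] g 85.0
```

View pics/w1z.png

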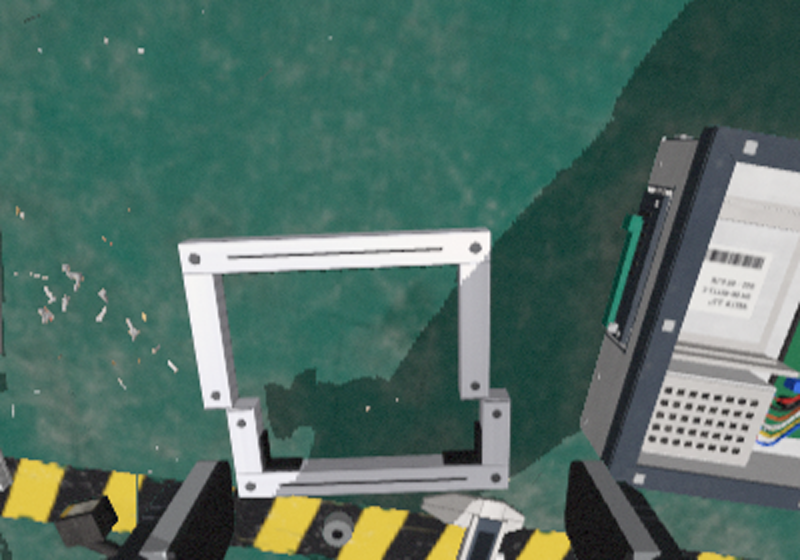

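```bash
cat > fit.py <<'E'
from h import *
from scipy.optimize import least_squares
# model pts (frame xy, half, z)
def z2(p): return (p[0]/2+120,p[1]/2+30)
def t2(p): return (p[0]/3.4+200-0.35,p[1]/3.4+130-0.35)
cw=json.load(open('pics/w1.json')); ct=get_calibration('top')
obs=[]
for (u,xy,h) in [((180,244),(-86,-91),0),((489.5,231),(-86,91),0),((216,272.5),(-68,-73),0),((459.5,265),(-68,73),0),((240,497),(86,-91),1),((508,489),(86,91),1),((236,404),(20,-73),0),((461,395),(20,73),0)]:
    obs.append((cw,z2(u),xy,h))
n=len(obs)
for (u,xy,h) in [((145,526),(-86,91),0),((474,455),(-86,-91),0),((63,226),(86,91),1),((384,157),(86,-91),1),((436,267),(20,-91),0),((110,334),(20,91),0)]:
    obs.append((ct,t2(u),xy,h))
def res(p,obs):
    c,s=np.cos(p[2]),np.sin(p[2]); r=[]
    for cal,uv,xy,h in obs:
        x,y=xy[0],xy[1]+h*p[3]
        r+=list(w2px('',[p[0]+c*x-s*y,p[1]+s*x+c*y,18],cal)-uv)
    return np.array(r)
for name,o in [('wrist',obs[:n]),('top',obs[n:])]:
    f=least_squares(res,[548,-222,.17,12],args=(o,)); print(name,f.x.round(4)); print(f.fun.reshape(-1,2).round(1).tolist())
E
python3 fit.py
```

```text
wrist [ 5.523447e+02 -2.257970e+02  1.996000e-01  1.300290e+01]
[[-0.9, -0.6], [1.7, -0.5], [-1.2, -0.2], [1.1, -1.4], [-0.6, 0.2], [0.6, -0.6], [-1.4, 2.0], [0.7, 2.2]]
top [ 5.511357e+02 -2.268909e+02  1.940000e-01  1.474850e+01]
[[0.1, -0.1], [0.3, 0.2], [0.1, -0.4], [-0.1, 0.2], [-0.5, -0.1], [0.1, 0.2]]
```

```bash
python3 -c "
from h import *
plan([490,-453,150],0.0)"
```

```text
d [  81.94 -248.7   -42.49] w [ 0.1613 -0.0008 -0.0008]
```

```bash
python3 -m handwheel '[{"grip":85,"dx":0,"dy":-249,"dz":-42,"wx":0.161,"wy":0,"wz":0},{"grip":85,"dx":0,"dy":-249,"dz":-42,"wx":0.161,"wy":0,"wz":0},{"grip":85,"dx":30,"dy":-249,"dz":-42,"wx":0.161,"wy":0,"wz":0},{"grip":85,"dx":82,"dy":-249,"dz":-42,"wx":0.161,"wy":0,"wz":0},{"grip":85,"dx":82,"dy":-249,"dz":-42,"wx":0.161,"wy":0,"wz":0},{"grip":85,"dx":82,"dy":-249,"dz":-42,"wx":0.161,"wy":0,"wz":0},{"grip":85,"dx":82,"dy":-249,"dz":-42,"wx":0.161,"wy":0,"wz":0},{"grip":85,"dx":82,"dy":-249,"dz":-42,"wx":0.161,"wy":0,"wz":0},{"grip":85,"dx":82,"dy":-249,"dz":-42,"wx":0.161,"wy":0,"wz":0}]'
python3 -c "
from h import *
st();snap('wrist','w2');st()
im=cv2.imread('pics/w2.png'); cv2.imwrite('pics/w2z.png',cv2.resize(im[30:330,120:520],None,fx=2,fy=2,interpolation=cv2.INTER_CUBIC))"
```

```text
time_s: 2.9
tcp_pos: [491.7, -452.4, 151.9]
tool_rot: [-0.001, 0.707, 0.0, 0.707]
force: [0.2, 0.1, 0.2]
grip_width: 84.8
t 2.9 p [ 491.67 -452.4   151.9 ] yaw 0.0018 tilt [-1.0e+00 -9.0e-04  1.1e-03] F [0.21 0.11 0.19] T [0.002 0.029 0.007] g 84.8
t 2.95 p [ 491.75 -452.48  152.09] yaw 0.0019 tilt [-1.     -0.0013  0.0013] F [0.13 0.17 0.56] T [ 0.023 -0.02   0.024] g 84.9
```

View pics/w2z.png

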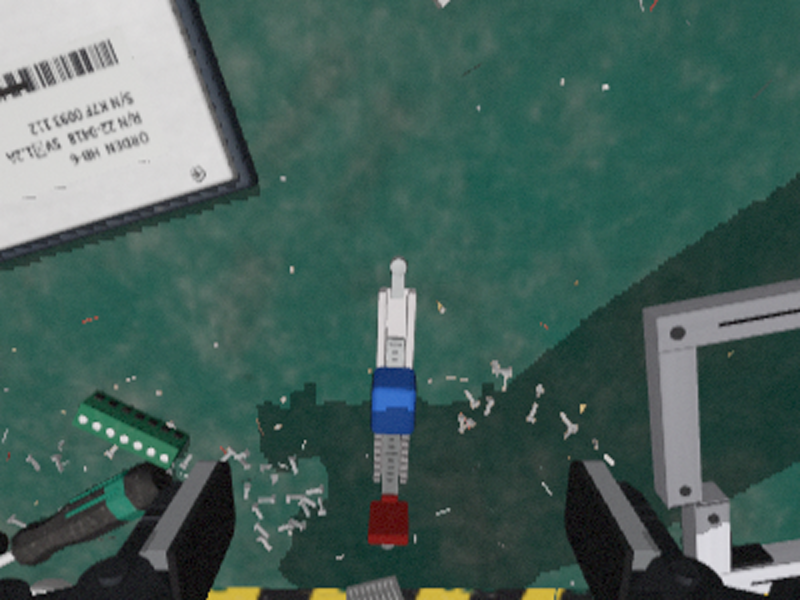

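```bash
python3 -c "
from h import *
c=json.load(open('pics/w2.json'))
f=lambda u,v,z:print((u,v),px2w('',(u/2+120,v/2+30),z,c).round(1))
f(398,266,14);f(372,432,41);f(415,432,41);f(373,390,41);f(414,390,41);f(369,545,41);f(408,545,41);f(388,548,14)
f(378,367,11);f(411,367,11);f(381,290,11);f(415,290,11)"
python3 - <<'E'
import cv2
im=cv2.imread('pics/w2.png'); cv2.imwrite('pics/w2y.png',cv2.resize(im[150:310,270:370],None,fx=4.5,fy=3.7,interpolation=cv2.INTER_CUBIC))
E
```

```text
(398, 266) [ 463.4 -453.2   14. ]
(372, 432) [ 533.9 -464.9   41. ]
(415, 432) [ 533.9 -445.4   41. ]
(373, 390) [ 513.2 -464.1   41. ]
(414, 390) [ 513.2 -446.1   41. ]
(369, 545) [ 595.3 -467.2   41. ]
(408, 545) [ 595.3 -448.2   41. ]
(388, 548) [ 618.4 -458.5   14. ]
(378, 367) [ 514.1 -463.    11. ]
(411, 367) [ 514.1 -446.8   11. ]
(381, 290) [ 475.4 -461.1   11. ]
(415, 290) [ 475.4 -445.2   11. ]
```

View pics/w2y.png

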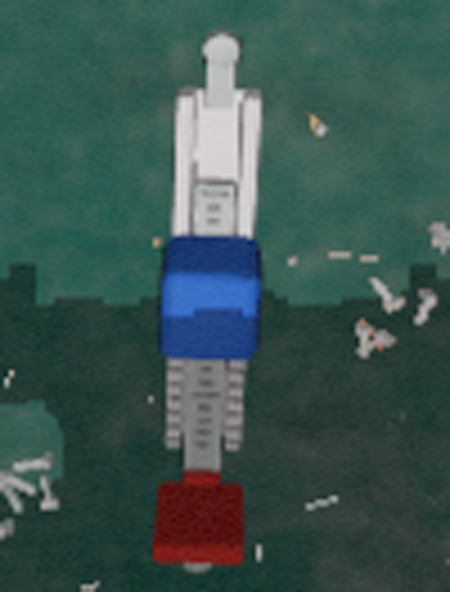

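```bash
python3 -c "
from h import *
plan([524,-455.2,32],-0.035)"
```

```text
d [120.14  -2.62  32.09] w [0.0369 0.0013 0.0013]
```

```bash
python3 -m handwheel '[{"grip":50,"dx":30,"dy":-2.6,"dz":32,"wx":0.037,"wy":0.001,"wz":0.001},{"grip":50,"dx":70,"dy":-2.6,"dz":32,"wx":0.037,"wy":0.001,"wz":0.001},{"grip":50,"dx":100,"dy":-2.6,"dz":32,"wx":0.037,"wy":0.001,"wz":0.001},{"grip":50,"dx":100,"dy":-2.6,"dz":32,"wx":0.037,"wy":0.001,"wz":0.001},{"grip":50,"dx":120,"dy":-2.6,"dz":32,"wx":0.037,"wy":0.001,"wz":0.001},{"grip":50,"dx":120,"dy":-2.6,"dz":32,"wx":0.037,"wy":0.001,"wz":0.001},{"grip":50,"dx":120,"dy":-2.6,"dz":32,"wx":0.037,"wy":0.001,"wz":0.001}]'
python3 -c "
from h import *
st();snap('wrist','w3');snap('scene','s3')
plan([524,-455.2,32],-0.035)
im=cv2.imread('pics/w3.png'); im2=cv2.imread('pics/s3.png')[200:330,300:480]; cv2.imwrite('pics/w3z.png',np.vstack([im,cv2.resize(im2,(640,200*1))[:200]]))"
```

```text
time_s: 3.65
tcp_pos: [523.6, -456.5, 32.6]
tool_rot: [0.013, 0.707, -0.013, 0.707]
force: [0.7, 0.6, 1.2]
grip_width: 50.0
t 3.65 p [ 523.59 -456.5    32.65] yaw -0.0363 tilt [-1.e+00 -4.e-04  3.e-04] F [0.75 0.56 1.22] T [-0.012 -0.047 -0.018] g 50.0
d [0.72 1.72 0.24] w [-0.0015  0.0009  0.001 ]
```

View pics/w3z.png

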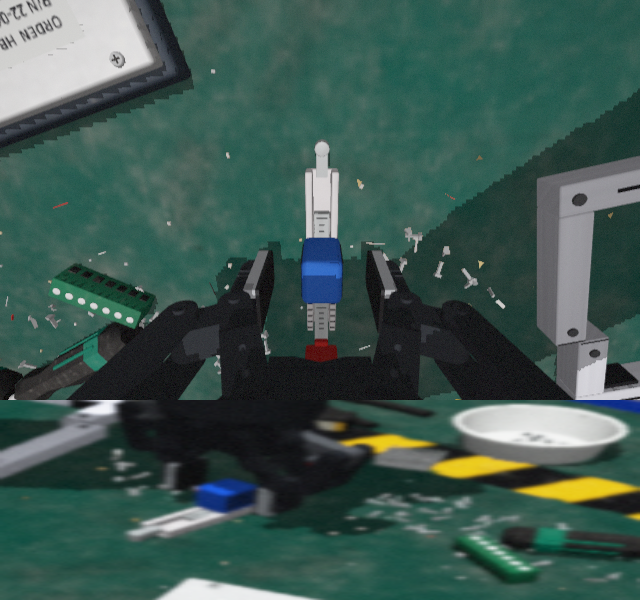

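```bash
python3 -m handwheel '[{"grip":30,"dx":0,"dy":0.5,"dz":0,"wx":0,"wy":0,"wz":0},{"grip":12,"dx":0,"dy":0.5,"dz":0,"wx":0,"wy":0,"wz":0},{"grip":12,"dx":0,"dy":0.5,"dz":0,"wx":0,"wy":0,"wz":0},{"grip":12,"dx":0,"dy":0.5,"dz":0,"wx":0,"wy":0,"wz":0},{"grip":12,"dx":0,"dy":0.5,"dz":0,"wx":0,"wy":0,"wz":0},{"grip":12,"dx":0,"dy":0.5,"dz":0,"wx":0,"wy":0,"wz":0},{"grip":12,"dx":0,"dy":0.5,"dz":0,"wx":0,"wy":0,"wz":0},{"grip":12,"dx":0,"dy":0.5,"dz":0,"wx":0,"wy":0,"wz":0}]' 40
python3 -c "
from h import *
st();snap('wrist','w4')
c=json.load(open('pics/w4.json'))
im=cv2.imread('pics/w4.png'); cv2.imwrite('pics/w4z.png',cv2.resize(im[120:380,250:400],None,fx=2.3,fy=2.3,interpolation=cv2.INTER_CUBIC))"
```

```text
time_s: 4.55
tcp_pos: [523.2, -456.0, 31.4]
tool_rot: [0.013, 0.707, -0.013, 0.707]
force: [-1.7, 1.8, 6.1]
grip_width: 19.1
t 4.55 p [ 523.24 -456.04   31.41] yaw -0.0368 tilt [-1.e+00  4.e-04 -2.e-04] F [-1.71  1.77  6.06] T [ 0.353  0.15  -0.059] g 19.1
```

View pics/w4z.png

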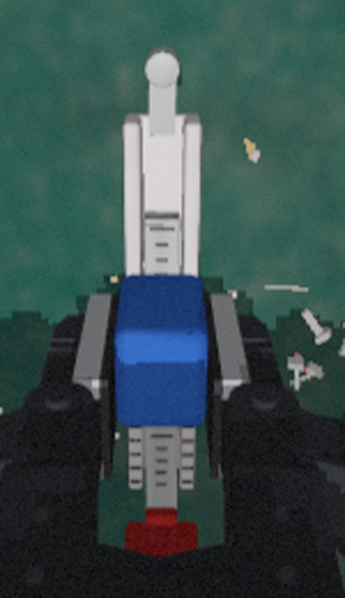

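```bash
python3 -c "
from h import *
c=json.load(open('pics/w4.json'))
s=arm.state(); M=R.from_quat(s['tool_rot']).as_matrix()
for uv,z in [((162,70),14),((162,70),11),((118,300),35),((155,420),41),((206,320),41),((118,320),41),((112,425),41),((207,425),41)]:
  p=px2w('',(uv[0]/2.3+250,uv[1]/2.3+120),z,c); print(p.round(1),(M.T@(p-s['tcp_pos'])).round(1))
"
```

```text
[ 464.  -453.5   14. ] [ 17.4   0.3 -59.3]
[ 464.5 -453.5   11. ] [ 20.4   0.3 -58.8]
[ 507.5 -464.2   35. ] [ -3.6  -8.8 -15.5]
[ 532.7 -457.6   41. ] [-9.7 -1.2  9.5]
[ 509.3 -446.6   41. ] [ -9.6   9.  -14.2]
[ 508.7 -464.    41. ] [ -9.6  -8.5 -14.3]
[ 533.6 -466.7   41. ] [ -9.7 -10.2  10.7]
[ 534.4 -446.7   41. ] [-9.6  9.7 10.8]
```

```bash
python3 -m handwheel '[{"grip":12,"dx":-10,"dy":0,"dz":0,"wx":0,"wy":0,"wz":0},{"grip":12,"dx":-35,"dy":0,"dz":0,"wx":0,"wy":0,"wz":0},{"grip":12,"dx":-60,"dy":0,"dz":0,"wx":0,"wy":0,"wz":0},{"grip":12,"dx":-60,"dy":0,"dz":0,"wx":0,"wy":0,"wz":0},{"grip":12,"dx":-60,"dy":0,"dz":0,"wx":0,"wy":0,"wz":0}]'
python3 -c "
from h import *
st();snap('wrist','w5');plan([528.3,-205.3,91],-0.575)
im=cv2.imread('pics/w5.png'); cv2.imwrite('pics/w5z.png',cv2.resize(im[120:380,250:400],None,fx=2.3,fy=2.3,interpolation=cv2.INTER_CUBIC))"
```

```text
time_s: 5.1
tcp_pos: [523.1, -456.0, 90.4]
tool_rot: [0.013, 0.707, -0.013, 0.707]
force: [-1.3, -0.2, -4.4]
grip_width: 18.9
t 5.1 p [ 523.05 -456.02   90.44] yaw -0.0368 tilt [-1.e+00  7.e-04 -8.e-04] F [-1.32 -0.25 -4.39] T [-0.047  0.039 -0.036] g 18.9
d [ -1.05 250.37  -3.6 ] w [ 0.5382 -0.0025 -0.0014]
```

View pics/w5z.png

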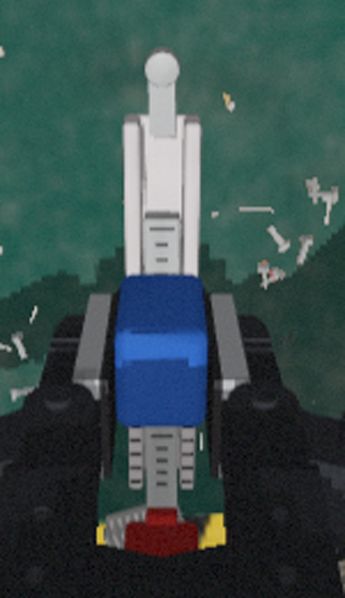

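```bash
python3 -m handwheel '[{"grip":12,"dx":0,"dy":250,"dz":-4,"wx":0.538,"wy":-0.002,"wz":-0.001},{"grip":12,"dx":0,"dy":250,"dz":-4,"wx":0.538,"wy":-0.002,"wz":-0.001},{"grip":12,"dx":0,"dy":250,"dz":-4,"wx":0.538,"wy":-0.002,"wz":-0.001},{"grip":12,"dx":0,"dy":250,"dz":-4,"wx":0.538,"wy":-0.002,"wz":-0.001},{"grip":12,"dx":0,"dy":250,"dz":-4,"wx":0.538,"wy":-0.002,"wz":-0.001},{"grip":12,"dx":0,"dy":250,"dz":-4,"wx":0.538,"wy":-0.002,"wz":-0.001},{"grip":12,"dx":0,"dy":250,"dz":-4,"wx":0.538,"wy":-0.002,"wz":-0.001},{"grip":12,"dx":0,"dy":250,"dz":-4,"wx":0.538,"wy":-0.002,"wz":-0.001},{"grip":12,"dx":0,"dy":250,"dz":-4,"wx":0.538,"wy":-0.002,"wz":-0.001}]'
python3 -c "
from h import *
st();plan([528.3,-205.3,60],-0.575)"
```

```text
time_s: 6.05
tcp_pos: [528.1, -207.1, 90.1]
tool_rot: [0.201, 0.678, -0.201, 0.678]
force: [-0.6, 0.3, -3.3]
grip_width: 19.0
t 6.05 p [ 528.12 -207.08   90.07] yaw -0.5761 tilt [-1.e+00 -3.e-04  0.e+00] F [-0.61  0.25 -3.33] T [0.008 0.001 0.031] g 19.0
d [30.07  1.6  -0.82] w [-0.0011  0.      0.0003]
```

```bash
python3 -m handwheel '[{"grip":12,"dx":15,"dy":0.5,"dz":0,"wx":0,"wy":0,"wz":0},{"grip":12,"dx":30,"dy":0.5,"dz":0,"wx":0,"wy":0,"wz":0},{"grip":12,"dx":30,"dy":0.5,"dz":0,"wx":0,"wy":0,"wz":0},{"grip":12,"dx":30,"dy":0.5,"dz":0,"wx":0,"wy":0,"wz":0}]'
cat > v.py <<'E'
from h import *
import sys
n=sys.argv[1]; st();snap('wrist',n)
im=cv2.imread(f'pics/{n}.png'); cv2.imwrite(f'pics/{n}z.png',cv2.resize(im[60:360,170:470],None,fx=2,fy=2,interpolation=cv2.INTER_CUBIC))
E
python3 v.py w6
```

```text
time_s: 6.45
tcp_pos: [528.4, -206.4, 60.5]
tool_rot: [0.201, 0.678, -0.201, 0.678]
force: [0.4, -0.8, -3.5]
grip_width: 19.3
t 6.45 p [ 528.4  -206.42   60.52] yaw -0.576 tilt [-1.e+00 -2.e-04  0.e+00] F [ 0.39 -0.83 -3.47] T [ 0.032 -0.036  0.078] g 19.3
```

View pics/w6z.png

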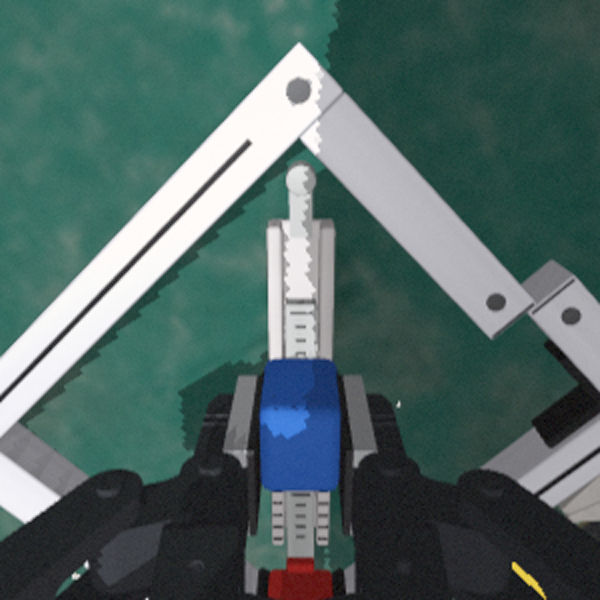

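```bash
python3 -c "
from h import *
c=json.load(open('pics/w6.json'))
s=arm.state(); M=R.from_quat(s['tool_rot']).as_matrix()
for uv,z in [((300,139),18),((300,180),42),((490,338),18),((20,430),18),((300,43),18),((530,303),18)]:
  p=px2w('',(uv[0]/2+170,uv[1]/2+60),z,c); print(uv,p.round(1),(M.T@(p-s['tcp_pos'])).round(1))
"
```

```text
(300, 139) [ 472.5 -169.    18. ] [ 43.    0.8 -67.6]
(300, 180) [ 479.  -173.2   42. ] [ 19.    0.7 -59.8]
(490, 338) [ 556.7 -152.1   18. ] [43.  60.9 -6.2]
(20, 430) [ 501.  -299.2   18. ] [ 43.1 -92.9  27.3]
(300, 43) [ 451.5 -155.3   18. ] [ 42.9   0.8 -92.7]
(530, 303) [ 552.9 -136.3   18. ] [ 43.  72. -18.]
```

```bash
python3 -m handwheel '[{"grip":12,"dx":10,"dy":0,"dz":1.2,"wx":0,"wy":0,"wz":0},{"grip":12,"dx":20,"dy":0,"dz":1.2,"wx":0,"wy":0,"wz":0},{"grip":12,"dx":26,"dy":0,"dz":1.2,"wx":0,"wy":0,"wz":0},{"grip":12,"dx":26,"dy":0,"dz":1.2,"wx":0,"wy":0,"wz":0},{"grip":12,"dx":26,"dy":0,"dz":1.2,"wx":0,"wy":0,"wz":0}]'
python3 v.py w7
```

```text
time_s: 7.0
tcp_pos: [529.5, -206.2, 34.5]
tool_rot: [0.2, 0.678, -0.2, 0.678]
force: [-0.1, -0.3, -3.0]
grip_width: 19.5
t 7.0 p [ 529.54 -206.18   34.46] yaw -0.5746 tilt [-1.e+00 -2.e-04  3.e-04] F [-0.09 -0.31 -2.99] T [-0.042  0.044 -0.039] g 19.5
```

View pics/w7z.png

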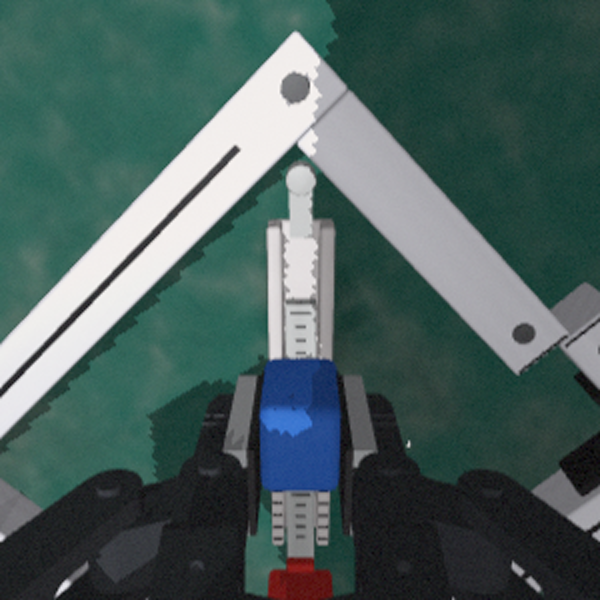

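```bash
python3 -m handwheel '[{"grip":12,"dx":1.5,"dy":-0.4,"dz":0,"wx":0,"wy":0,"wz":0},{"grip":12,"dx":2.5,"dy":-0.4,"dz":0,"wx":0,"wy":0,"wz":0},{"grip":12,"dx":2.5,"dy":-0.4,"dz":0,"wx":0,"wy":0,"wz":0}]'
python3 -m handwheel '[{"grip":12,"dx":0.5,"dy":0,"dz":-0.5,"wx":0,"wy":0,"wz":0},{"grip":12,"dx":0.5,"dy":0,"dz":-1,"wx":0,"wy":0,"wz":0},{"grip":12,"dx":0.5,"dy":0,"dz":-1,"wx":0,"wy":0,"wz":0}]'
python3 v.py w8
```

```text
time_s: 7.35
tcp_pos: [529.4, -206.6, 32.2]
tool_rot: [0.2, 0.678, -0.201, 0.678]
force: [-0.4, 0.1, -3.2]
grip_width: 19.2
time_s: 7.65
tcp_pos: [528.5, -206.0, 31.7]
tool_rot: [0.2, 0.678, -0.201, 0.678]
force: [1.0, -0.5, -3.9]
grip_width: 19.3
t 7.65 p [ 528.5  -206.02   31.71] yaw -0.5747 tilt [-1.e+00 -1.e-04  8.e-04] F [ 0.96 -0.54 -3.9 ] T [ 0.002 -0.024  0.001] g 19.3
```

View pics/w8z.png

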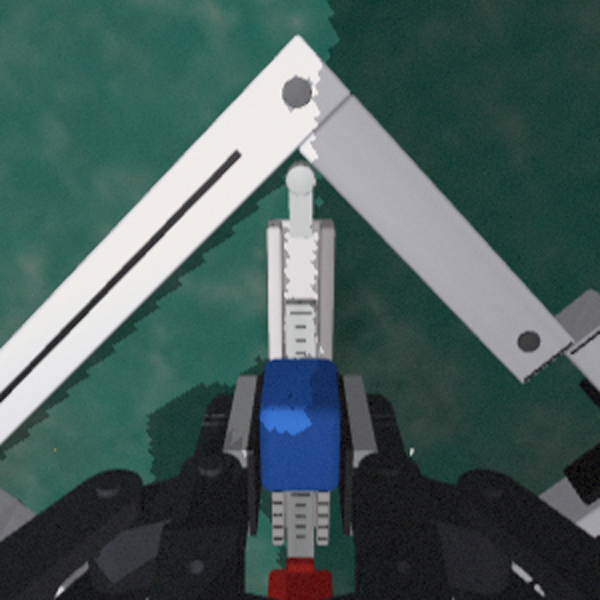

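```bash
python3 -m handwheel '[{"grip":12,"dx":0.4,"dy":0,"dz":-0.4,"wx":0,"wy":0,"wz":0},{"grip":12,"dx":0.4,"dy":0,"dz":-0.4,"wx":0,"wy":0,"wz":0}]' | grep -E "tcp|force"
python3 -m handwheel '[{"grip":12,"dx":0.2,"dy":0,"dz":-0.4,"wx":0,"wy":0,"wz":0},{"grip":12,"dx":0.2,"dy":0,"dz":-0.4,"wx":0,"wy":0,"wz":0}]' | grep -E "tcp|force"
python3 -m handwheel '[{"grip":12,"dx":0,"dy":0,"dz":-0.4,"wx":0,"wy":0,"wz":0},{"grip":12,"dx":0,"dy":0,"dz":-0.4,"wx":0,"wy":0,"wz":0}]' | grep -E "tcp|force"
```

```text
tcp_pos: [528.3, -206.0, 31.4]
force: [0.3, -0.5, -3.2]
tcp_pos: [528.3, -205.9, 31.4]
force: [1.8, -0.6, -0.6]
tcp_pos: [527.9, -205.7, 31.4]
force: [2.9, -1.4, 0.9]
```

```bash
python3 -m handwheel '[{"grip":12,"dx":0,"dy":0,"dz":-0.4,"wx":0,"wy":0,"wz":0},{"grip":12,"dx":0,"dy":0,"dz":-0.4,"wx":0,"wy":0,"wz":0}]' | grep -E "tcp|force"
python3 -m handwheel '[{"grip":12,"dx":0,"dy":0,"dz":-0.3,"wx":0,"wy":0,"wz":0},{"grip":12,"dx":0,"dy":0,"dz":-0.3,"wx":0,"wy":0,"wz":0}]' | grep -E "tcp|force"
python3 v.py w9
```

```text
tcp_pos: [527.6, -205.4, 31.4]
force: [2.8, -1.8, 1.4]
tcp_pos: [527.4, -205.3, 31.4]
force: [3.6, -2.1, 3.1]
t 8.7 p [ 527.36 -205.3    31.38] yaw -0.5748 tilt [-1.0e+00 -1.0e-04  1.9e-03] F [ 3.6  -2.11  3.11] T [-0.483 -0.598  0.033] g 19.1
```

View pics/w9z.png

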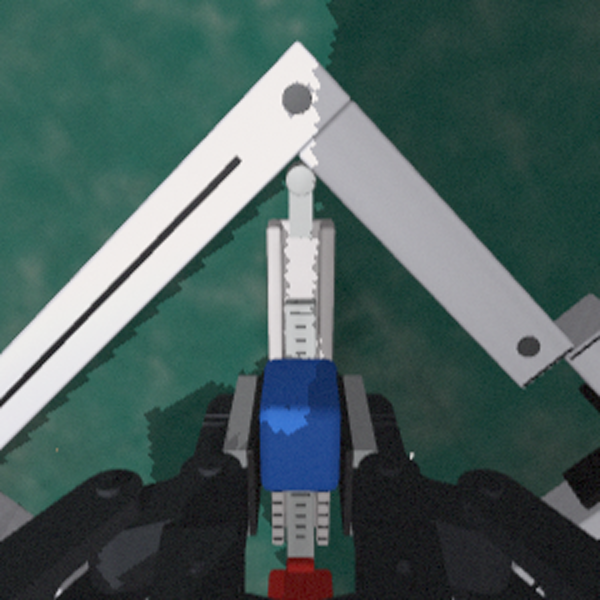

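```bash
python3 -c "
from h import *
c=json.load(open('pics/w9.json'))
s=arm.state(); M=R.from_quat(s['tool_rot']).as_matrix()
for uv,z in [((300,153),18),((300,180),14),((300,180),11)]:
  p=px2w('',(uv[0]/2+170,uv[1]/2+60),z,c); print(uv,p.round(1),(M.T@(p-s['tcp_pos'])).round(1))
im=cv2.imread('pics/w9.png'); cv2.imwrite('pics/w9y.png',cv2.resize(im[100:190,270:370],None,fx=6,fy=6,interpolation=cv2.INTER_CUBIC))
"
```

```text
(300, 153) [ 471.9 -168.3   18. ] [ 13.2   0.9 -66.7]
(300, 180) [ 477.7 -172.1   14. ] [ 17.3   0.9 -59.7]
(300, 180) [ 478.1 -172.4   11. ] [ 20.3   0.9 -59.3]
```

View pics/w9y.png

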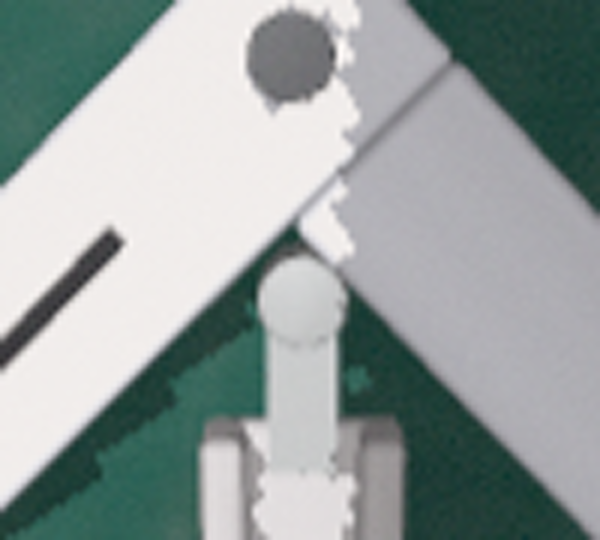

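```bash
python3 -m handwheel '[{"grip":12,"dx":-0.2,"dy":0,"dz":-0.4,"wx":0,"wy":0,"wz":0},{"grip":12,"dx":-0.2,"dy":0,"dz":-0.4,"wx":0,"wy":0,"wz":0}]' | grep -E "tcp|force"
python3 -m handwheel '[{"grip":12,"dx":0,"dy":0,"dz":-0.4,"wx":0,"wy":0,"wz":0},{"grip":12,"dx":0,"dy":0,"dz":-0.4,"wx":0,"wy":0,"wz":0}]' | grep -E "tcp|force"
python3 -m handwheel '[{"grip":12,"dx":0,"dy":0,"dz":-0.4,"wx":0,"wy":0,"wz":0},{"grip":12,"dx":0,"dy":0,"dz":-0.4,"wx":0,"wy":0,"wz":0}]' | grep -E "tcp|force"
python3 v.py w10; python3 -c "
from h import *
im=cv2.imread('pics/w10.png'); cv2.imwrite('pics/w10y.png',cv2.resize(im[100:190,270:370],None,fx=6,fy=6,interpolation=cv2.INTER_CUBIC))"
```

```text
tcp_pos: [526.8, -204.9, 31.4]
force: [4.7, -2.6, 2.6]
tcp_pos: [526.7, -204.9, 31.4]
force: [5.3, -3.2, 1.1]
tcp_pos: [526.6, -204.9, 31.4]
force: [6.0, -3.3, 0.5]
t 9.35 p [ 526.57 -204.87   31.43] yaw -0.5749 tilt [-1.0e+00 -2.0e-04  2.3e-03] F [ 6.04 -3.34  0.53] T [-0.832 -1.131  0.045] g 19.3
```

View pics/w10y.png

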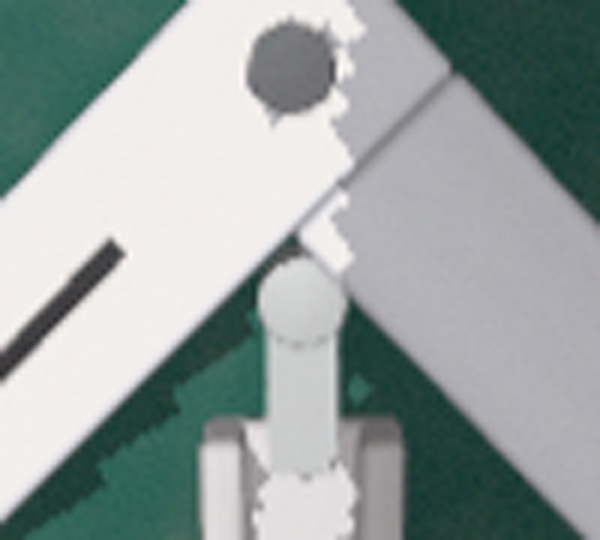

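```bash
python3 -m handwheel '[{"grip":12,"dx":0,"dy":0,"dz":0.3,"wx":0,"wy":0,"wz":0},{"grip":30,"dx":0,"dy":0,"dz":0.5,"wx":0,"wy":0,"wz":0},{"grip":40,"dx":0,"dy":0,"dz":0.5,"wx":0,"wy":0,"wz":0},{"grip":40,"dx":0,"dy":0,"dz":0.5,"wx":0,"wy":0,"wz":0},{"grip":40,"dx":-20,"dy":0,"dz":0.5,"wx":0,"wy":0,"wz":0},{"grip":40,"dx":-50,"dy":0,"dz":0.5,"wx":0,"wy":0,"wz":0},{"grip":40,"dx":-50,"dy":0,"dz":0.5,"wx":0,"wy":0,"wz":0}]'
python3 v.py w11; python3 -c "
from h import *
im=cv2.imread('pics/w11.png'); cv2.imwrite('pics/w11y.png',cv2.resize(im[70:390,200:440],None,fx=2,fy=1.8,interpolation=cv2.INTER_CUBIC))"
```

```text
time_s: 10.1
tcp_pos: [527.5, -205.2, 84.4]
tool_rot: [0.2, 0.676, -0.201, 0.68]
force: [-0.1, -0.5, 0.6]
grip_width: 39.8
t 10.1 p [ 527.49 -205.18   84.36] yaw -0.5746 tilt [-1.e+00  2.e-04  5.e-03] F [-0.14 -0.46  0.63] T [0.015 0.012 0.014] g 39.8
```

View pics/w11y.png

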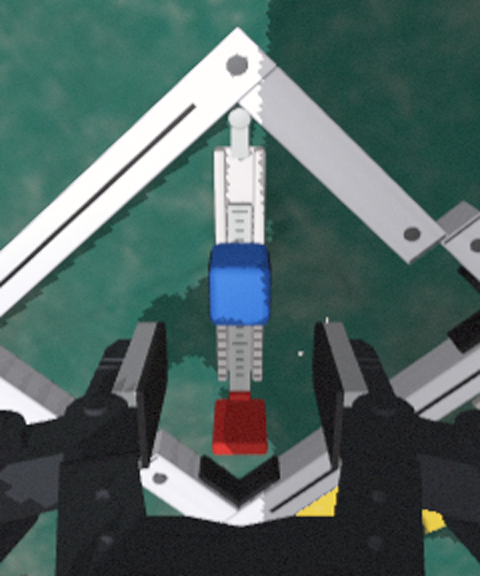

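```bash
python3 -c "
from h import *
plan([560.2,-226.6,33],-0.5747)
c=json.load(open('pics/w11.json'))
s=arm.state(); M=R.from_quat(s['tool_rot']).as_matrix()
for uv,z in [((239,118),14),((211,323),41),((270,323),41),((215,454),41),((266,454),41)]:
  p=px2w('',(uv[0]/2+200,uv[1]/1.8+70),z,c); print(uv,p.round(1),(M.T@(p-s['tcp_pos'])).round(1))
"
```

```text
d [49.87 -0.14 39.58] w [ 0.      0.0033 -0.0001]
(239, 118) [ 477.2 -171.8   14. ] [ 68.5   0.8 -60. ]
(211, 323) [ 530.7 -217.4   41. ] [41.8 -8.4  9.8]
(270, 323) [ 541.1 -201.3   41. ] [41.8 10.8  9.8]
(215, 454) [ 580.2 -248.9   41. ] [42.  -8.  68.5]
(266, 454) [ 590.2 -233.5   41. ] [42.  10.3 68.5]
```

```bash
python3 -m handwheel '[{"grip":10,"dx":0,"dy":0.6,"dz":39,"wx":0,"wy":0.004,"wz":0},{"grip":0,"dx":0,"dy":0.6,"dz":39,"wx":0,"wy":0.004,"wz":0},{"grip":0,"dx":0,"dy":0.6,"dz":39,"wx":0,"wy":0.004,"wz":0},{"grip":0,"dx":0,"dy":0.6,"dz":39,"wx":0,"wy":0.004,"wz":0},{"grip":0,"dx":25,"dy":0.6,"dz":39,"wx":0,"wy":0.004,"wz":0},{"grip":0,"dx":45,"dy":0.6,"dz":39,"wx":0,"wy":0.004,"wz":0},{"grip":0,"dx":50,"dy":0.6,"dz":39,"wx":0,"wy":0.004,"wz":0},{"grip":0,"dx":50,"dy":0.6,"dz":39,"wx":0,"wy":0.004,"wz":0}]'
python3 v.py w12; python3 -c "
from h import *
im=cv2.imread('pics/w12.png'); cv2.imwrite('pics/w12y.png',cv2.resize(im[70:390,200:440],None,fx=2,fy=1.8,interpolation=cv2.INTER_CUBIC))"
```

```text
time_s: 10.95
tcp_pos: [558.6, -224.8, 30.8]
tool_rot: [0.201, 0.68, -0.2, 0.676]
force: [0.1, -0.2, 0.2]
grip_width: 0.3
t 10.95 p [ 558.61 -224.84   30.79] yaw -0.5747 tilt [-1.0e+00 -2.0e-04 -5.1e-03] F [ 0.07 -0.23  0.18] T [-0.002 -0.02   0.042] g 0.3
```

View pics/w12y.png

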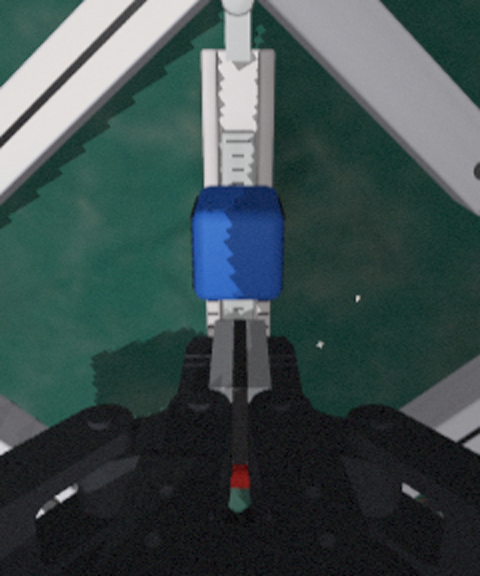

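```bash
python3 -m handwheel '[{"grip":0,"dx":0,"dy":0,"dz":5,"wx":0,"wy":0,"wz":0},{"grip":0,"dx":0,"dy":0,"dz":10,"wx":0,"wy":0,"wz":0},{"grip":0,"dx":0,"dy":0,"dz":13,"wx":0,"wy":0,"wz":0},{"grip":0,"dx":0,"dy":0,"dz":16,"wx":0,"wy":0,"wz":0},{"grip":0,"dx":0,"dy":0,"dz":19,"wx":0,"wy":0,"wz":0},{"grip":0,"dx":0,"dy":0,"dz":22,"wx":0,"wy":0,"wz":0},{"grip":0,"dx":0,"dy":0,"dz":24,"wx":0,"wy":0,"wz":0},{"grip":0,"dx":0,"dy":0,"dz":26,"wx":0,"wy":0,"wz":0},{"grip":0,"dx":0,"dy":0,"dz":26,"wx":0,"wy":0,"wz":0}]'
python3 v.py w13; python3 -c "
from h import *
snap('top','t13');snap('scene','s13')
im=cv2.imread('pics/w13.png'); a=cv2.resize(im[70:390,200:440],(440,560),interpolation=cv2.INTER_CUBIC)
b=cv2.resize(cv2.imread('pics/s13.png')[160:260,220:350],(350,280)); cc=cv2.resize(cv2.imread('pics/t13.png')[170:290,210:350],(350,280)); cv2.imwrite('pics/w13y.png',np.hstack([a,np.vstack([b,cc])]))"
```

```text
time_s: 11.9
tcp_pos: [581.5, -239.7, 31.2]
tool_rot: [0.201, 0.679, -0.2, 0.677]
force: [0.8, -0.9, -0.1]
grip_width: -0.0
t 11.9 p [ 581.48 -239.67   31.17] yaw -0.5748 tilt [-1.e+00 -1.e-04 -3.e-03] F [ 0.82 -0.92 -0.14] T [ 0.024  0.076 -0.021] g -0.0
```

View pics/w13y.png

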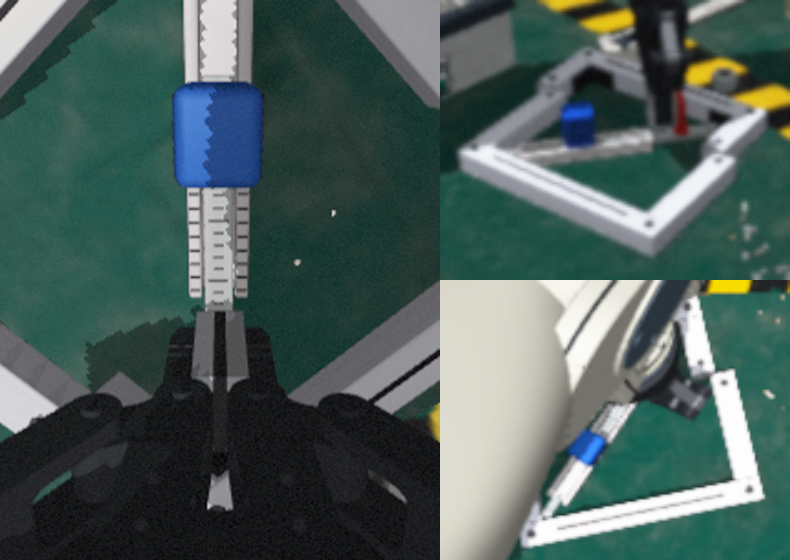

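```bash
python3 -m handwheel '[{"grip":0,"dx":0,"dy":0,"dz":1.5,"wx":0,"wy":0,"wz":0},{"grip":0,"dx":0,"dy":0,"dz":3,"wx":0,"wy":0,"wz":0},{"grip":0,"dx":0,"dy":0,"dz":3,"wx":0,"wy":0,"wz":0}]' | grep -E "tcp|force"
python3 -m handwheel '[{"grip":0,"dx":0,"dy":0,"dz":1,"wx":0,"wy":0,"wz":0},{"grip":0,"dx":0,"dy":0,"dz":1,"wx":0,"wy":0,"wz":0}]' | grep -E "tcp|force"
python3 -m handwheel '[{"grip":0,"dx":0,"dy":0,"dz":1,"wx":0,"wy":0,"wz":0},{"grip":0,"dx":0,"dy":0,"dz":1,"wx":0,"wy":0,"wz":0}]' | grep -E "tcp|force"
```

```text
tcp_pos: [584.0, -241.2, 31.2]
force: [-0.1, 0.2, 0.1]
tcp_pos: [584.7, -241.8, 31.2]
force: [0.7, 0.7, 0.3]
tcp_pos: [585.6, -242.3, 31.2]
force: [-0.9, 0.4, -0.6]
```

```bash
for i in 1; do python3 -m handwheel '[{"grip":0,"dx":0,"dy":0,"dz":0.8,"wx":0,"wy":0,"wz":0},{"grip":0,"dx":0,"dy":0,"dz":0.8,"wx":0,"wy":0,"wz":0}]' | grep -E "tcp|force"; done
python3 -m handwheel '[{"grip":0,"dx":0,"dy":0,"dz":0.8,"wx":0,"wy":0,"wz":0},{"grip":0,"dx":0,"dy":0,"dz":0.8,"wx":0,"wy":0,"wz":0}]' | grep -E "tcp|force"
python3 -m handwheel '[{"grip":0,"dx":0,"dy":0,"dz":0.8,"wx":0,"wy":0,"wz":0},{"grip":0,"dx":0,"dy":0,"dz":0.8,"wx":0,"wy":0,"wz":0}]' | grep -E "tcp|force"
```

```text
tcp_pos: [586.2, -242.7, 31.2]
force: [0.0, -0.2, -0.1]
tcp_pos: [586.9, -243.1, 31.2]
force: [-0.0, 0.6, 0.6]
tcp_pos: [587.5, -243.6, 31.2]
force: [-0.6, 0.2, -0.3]
```

```bash
python3 -m handwheel '[{"grip":0,"dx":0,"dy":0,"dz":0.8,"wx":0,"wy":0,"wz":0},{"grip":0,"dx":0,"dy":0,"dz":0.8,"wx":0,"wy":0,"wz":0}]' | grep -E "tcp|force"
python3 -m handwheel '[{"grip":0,"dx":0,"dy":0,"dz":0.8,"wx":0,"wy":0,"wz":0},{"grip":0,"dx":0,"dy":0,"dz":0.8,"wx":0,"wy":0,"wz":0}]' | grep -E "tcp|force"
python3 -m handwheel '[{"grip":0,"dx":0,"dy":0,"dz":0.8,"wx":0,"wy":0,"wz":0},{"grip":0,"dx":0,"dy":0,"dz":0.8,"wx":0,"wy":0,"wz":0}]' | grep -E "tcp|force"
```

```text
tcp_pos: [588.2, -244.0, 31.2]
force: [-0.4, -0.0, 0.3]
tcp_pos: [588.9, -244.4, 31.2]
force: [0.2, -0.1, -0.0]
tcp_pos: [589.5, -244.8, 31.2]
force: [-0.2, 0.5, 0.1]
```

```bash
python3 -m handwheel '[{"grip":0,"dx":0,"dy":0,"dz":0.8,"wx":0,"wy":0,"wz":0},{"grip":0,"dx":0,"dy":0,"dz":0.8,"wx":0,"wy":0,"wz":0}]' | grep -E "tcp|force"
python3 -m handwheel '[{"grip":0,"dx":0,"dy":0,"dz":0.8,"wx":0,"wy":0,"wz":0},{"grip":0,"dx":0,"dy":0,"dz":0.8,"wx":0,"wy":0,"wz":0}]' | grep -E "tcp|force"
python3 -c "
from h import *
snap('wrist','w14');snap('scene','s14')
im=cv2.imread('pics/w14.png'); a=cv2.resize(im[70:390,200:440],(440,560),interpolation=cv2.INTER_CUBIC)
b=cv2.resize(cv2.imread('pics/s14.png')[160:260,220:350],(350,280)); cc=cv2.resize(cv2.imread('pics/s14.png')[175:235,280:345],(350,280)); cv2.imwrite('pics/w14y.png',np.hstack([a,np.vstack([b,cc])]))"
```

```text
tcp_pos: [589.7, -245.0, 31.1]
force: [-4.1, 1.7, 1.8]
tcp_pos: [589.8, -245.1, 31.0]
force: [-6.3, 3.2, 4.0]
```

View pics/w14y.png

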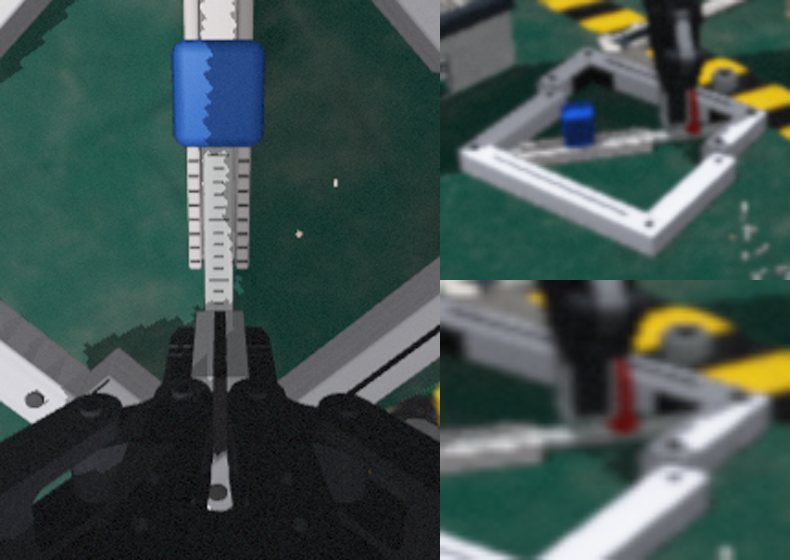

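```bash
python3 -m handwheel '[{"grip":0,"dx":0,"dy":0,"dz":0,"wx":0,"wy":0,"wz":0},{"grip":0,"dx":0,"dy":0,"dz":0,"wx":0,"wy":0,"wz":0},{"grip":0,"dx":0,"dy":0,"dz":0,"wx":0,"wy":0,"wz":0},{"grip":0,"dx":0,"dy":0,"dz":0,"wx":0,"wy":0,"wz":0},{"grip":0,"dx":0,"dy":0,"dz":0,"wx":0,"wy":0,"wz":0}]' | grep -E "tcp|force"
python3 -c "
from h import *
im,c=snap('top','t14'); 
im=cv2.imread('pics/t14.png');cv2.imwrite('pics/t14y.png',cv2.resize(im[170:290,210:350],None,fx=5,fy=5,interpolation=cv2.INTER_CUBIC))
im=cv2.imread('pics/s14.png');cv2.imwrite('pics/s14y.png',cv2.resize(im[180:250,225:345],None,fx=6,fy=6,interpolation=cv2.INTER_CUBIC))"
```

```text
tcp_pos: [589.8, -245.1, 31.0]
force: [-6.2, 3.1, 3.2]
```

View pics/t14y.png

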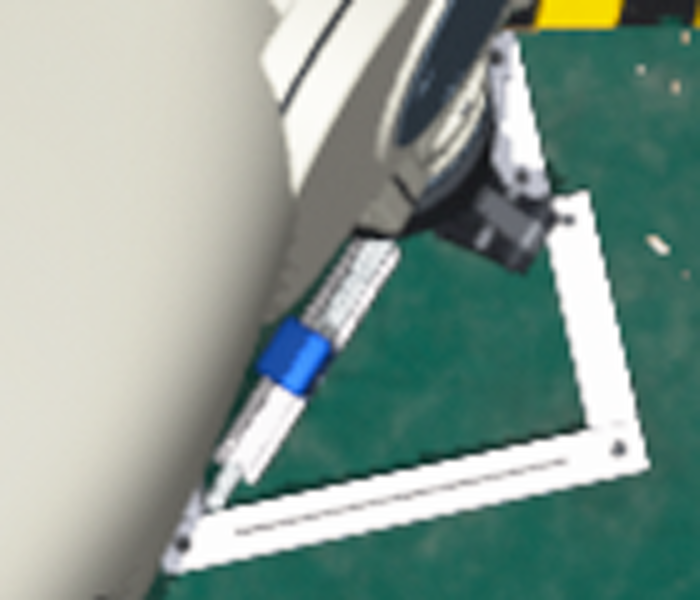

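View pics/s14y.png

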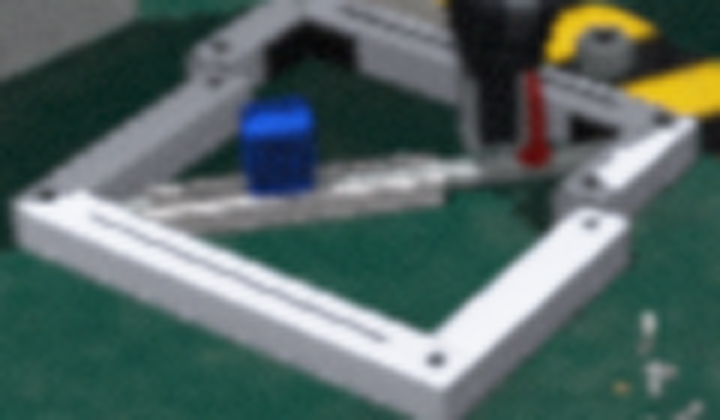

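```bash
python3 -m handwheel '[{"grip":0,"dx":0,"dy":0,"dz":-2,"wx":0,"wy":0,"wz":0},{"grip":0,"dx":0,"dy":0,"dz":-8,"wx":0,"wy":0,"wz":0},{"grip":0,"dx":-30,"dy":0,"dz":-12,"wx":0,"wy":0,"wz":0},{"grip":30,"dx":-60,"dy":0,"dz":-40,"wx":0,"wy":0,"wz":0},{"grip":40,"dx":-70,"dy":0,"dz":-75,"wx":0,"wy":-0.004,"wz":0},{"grip":40,"dx":-70,"dy":0,"dz":-75,"wx":0,"wy":-0.004,"wz":0},{"grip":40,"dx":-70,"dy":0,"dz":-75,"wx":0,"wy":-0.004,"wz":0}]' | grep -E "tcp|force"
python3 v.py w15; python3 -c "
from h import *
im=cv2.imread('pics/w15.png'); cv2.imwrite('pics/w15y.png',cv2.resize(im[70:390,200:440],None,fx=2,fy=1.8,interpolation=cv2.INTER_CUBIC))"
```

```text
tcp_pos: [528.1, -205.0, 102.2]
force: [0.5, -0.8, -0.0]
t 15.7 p [ 528.14 -204.97  102.22] yaw -0.5745 tilt [-1.      0.      0.0029] F [ 0.5  -0.8  -0.03] T [-0.022  0.012 -0.017] g 39.8
```

View pics/w15y.png

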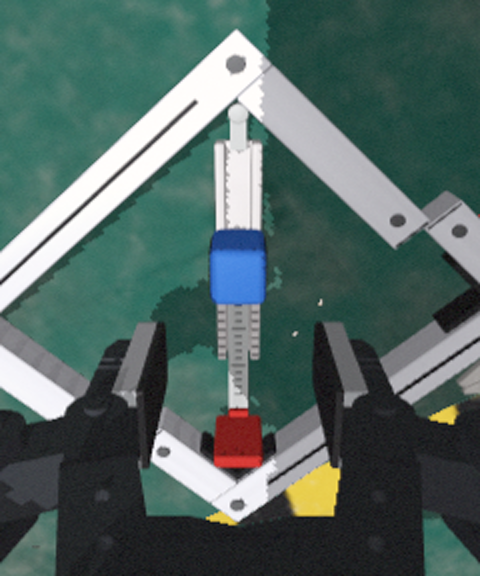

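```bash
python3 -c "
from h import *
c=json.load(open('pics/w15.json'))
s=arm.state(); M=R.from_quat(s['tool_rot']).as_matrix()
for uv,z in [((239,114),14),((238,100),18),((211,303),41),((266,303),41),((215,467),41),((262,467),41)]:
  p=px2w('',(uv[0]/2+200,uv[1]/1.8+70),z,c); print(uv,p.round(1),(M.T@(p-s['tcp_pos'])).round(1))
im=cv2.imread('pics/w15.png'); cv2.imwrite('pics/w15x.png',cv2.resize(im[80:170,260:380],None,fx=6,fy=6,interpolation=cv2.INTER_CUBIC))
"
```

```text
(239, 114) [ 478.1 -171.7   14. ] [ 87.5   0.8 -60.8]
(238, 100) [ 473.1 -168.8   18. ] [ 83.5   0.4 -66.5]
(211, 303) [ 531.5 -218.2   41. ] [60.7 -9.2  9.4]
(266, 303) [ 542.1 -201.8   41. ] [60.7 10.3  9.4]
(215, 467) [ 599.3 -261.8   41. ] [60.9 -8.9 90. ]
(262, 467) [ 609.5 -246.    41. ] [60.9  9.9 90. ]
```

View pics/w15x.png

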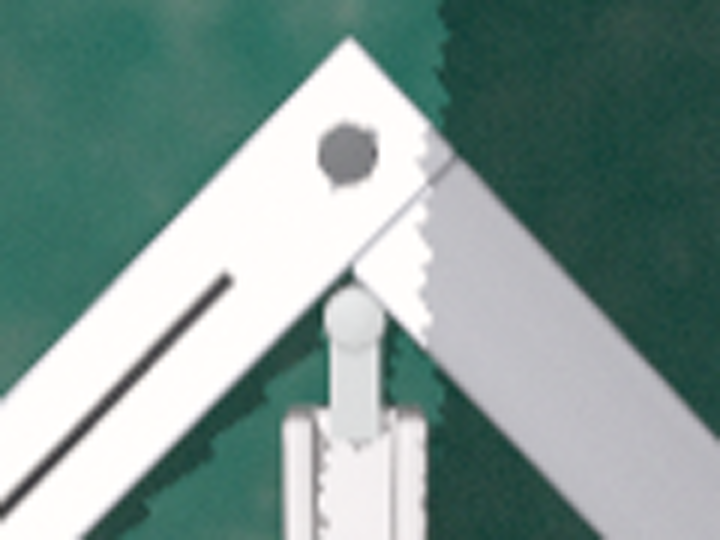

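```bash
python3 -m handwheel '[{"grip":45,"dx":35,"dy":0.6,"dz":-1.2,"wx":0,"wy":0.003,"wz":0},{"grip":45,"dx":60,"dy":0.6,"dz":-1.2,"wx":0,"wy":0.003,"wz":0},{"grip":45,"dx":70,"dy":0.6,"dz":-1.2,"wx":0,"wy":0.003,"wz":0},{"grip":30,"dx":70,"dy":0.6,"dz":-1.2,"wx":0,"wy":0.003,"wz":0},{"grip":12,"dx":70,"dy":0.6,"dz":-1.2,"wx":0,"wy":0.003,"wz":0},{"grip":12,"dx":70,"dy":0.6,"dz":-1.2,"wx":0,"wy":0.003,"wz":0},{"grip":12,"dx":70,"dy":0.6,"dz":-1.2,"wx":0,"wy":0.003,"wz":0},{"grip":12,"dx":70,"dy":0.6,"dz":-1.2,"wx":0,"wy":0.003,"wz":0},{"grip":12,"dx":70,"dy":0.6,"dz":-1.2,"wx":0,"wy":0.003,"wz":0},{"grip":12,"dx":70,"dy":0.6,"dz":-1.2,"wx":0,"wy":0.003,"wz":0}]' 40
python3 -c "
from h import *
st()"
```

```text
time_s: 16.75
tcp_pos: [527.9, -204.5, 32.0]
tool_rot: [0.2, 0.678, -0.201, 0.678]
force: [-0.0, -4.7, -1.1]
grip_width: 19.2
t 16.75 p [ 527.86 -204.5    32.01] yaw -0.5749 tilt [-1.e+00 -6.e-04 -5.e-04] F [-0.03 -4.74 -1.08] T [-1.085  0.071  0.028] g 19.2
```

```bash
python3 -m handwheel '[{"grip":12,"dx":-4,"dy":-0.5,"dz":2,"wx":0,"wy":0,"wz":0},{"grip":12,"dx":-20,"dy":-0.5,"dz":3,"wx":0,"wy":0,"wz":0},{"grip":12,"dx":-45,"dy":-0.5,"dz":3,"wx":0,"wy":0,"wz":0},{"grip":12,"dx":-58,"dy":-0.5,"dz":3,"wx":0,"wy":0,"wz":0},{"grip":12,"dx":-58,"dy":-0.5,"dz":3,"wx":0,"wy":0,"wz":0}]' | grep -E "tcp|force"
python3 v.py w16; python3 -c "
from h import *
d=np.array([np.cos(1.066),np.sin(1.066)])
t=np.array([503.3,-307.2])+d*(59.5+3+0.5); print(t)
plan([t[0],t[1],88],1.066)
im=cv2.imread('pics/w16.png'); cv2.imwrite('pics/w16y.png',cv2.resize(im[70:390,200:440],None,fx=2,fy=1.8,interpolation=cv2.INTER_CUBIC))"
```

```text
tcp_pos: [530.7, -205.9, 91.4]
force: [-0.2, 0.3, -3.9]
t 17.25 p [ 530.69 -205.94   91.35] yaw -0.5743 tilt [-1.0e+00  1.1e-03  6.0e-04] F [-0.22  0.27 -3.93] T [-0.032  0.065 -0.056] g 19.2
[ 533.76863838 -252.05780132]
d [  1.99 -36.91  28.22] w [-1.6404e+00 -2.0000e-04 -1.4000e-03]
```

View pics/w16y.png

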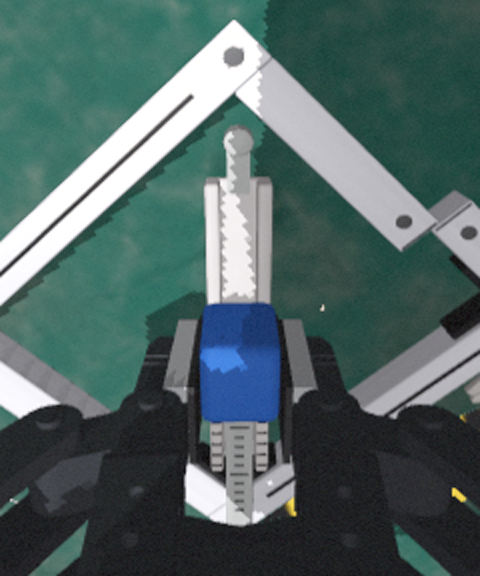

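```bash
python3 -m handwheel '[{"grip":12,"dx":0,"dy":-37,"dz":28,"wx":-1.64,"wy":0,"wz":-0.001},{"grip":12,"dx":0,"dy":-37,"dz":28,"wx":-1.64,"wy":0,"wz":-0.001},{"grip":12,"dx":0,"dy":-37,"dz":28,"wx":-1.64,"wy":0,"wz":-0.001},{"grip":12,"dx":0,"dy":-37,"dz":28,"wx":-1.64,"wy":0,"wz":-0.001},{"grip":12,"dx":0,"dy":-37,"dz":28,"wx":-1.64,"wy":0,"wz":-0.001},{"grip":12,"dx":0,"dy":-37,"dz":28,"wx":-1.64,"wy":0,"wz":-0.001},{"grip":12,"dx":0,"dy":-37,"dz":28,"wx":-1.64,"wy":0,"wz":-0.001},{"grip":12,"dx":0,"dy":-37,"dz":28,"wx":-1.64,"wy":0,"wz":-0.001},{"grip":12,"dx":0,"dy":-37,"dz":28,"wx":-1.64,"wy":0,"wz":-0.001},{"grip":12,"dx":0,"dy":-37,"dz":28,"wx":-1.64,"wy":0,"wz":-0.001},{"grip":12,"dx":0,"dy":-37,"dz":28,"wx":-1.64,"wy":0,"wz":-0.001},{"grip":12,"dx":0,"dy":-37,"dz":28,"wx":-1.64,"wy":0,"wz":-0.001}]' | grep -E "tcp|force"
python3 v.py w17; python3 -c "
from h import *
plan([533.8,-252.1,60],1.066)"
```

```text
tcp_pos: [532.7, -251.7, 88.1]
force: [0.1, -0.3, -4.3]
t 18.5 p [ 532.68 -251.71   88.09] yaw 1.0675 tilt [-1.      0.0038  0.    ] F [ 0.12 -0.3  -4.26] T [-0.043 -0.009 -0.036] g 18.9
d [28.31 -1.16  0.26] w [-0.0036 -0.0001 -0.0034]
```

View pics/w17z.png

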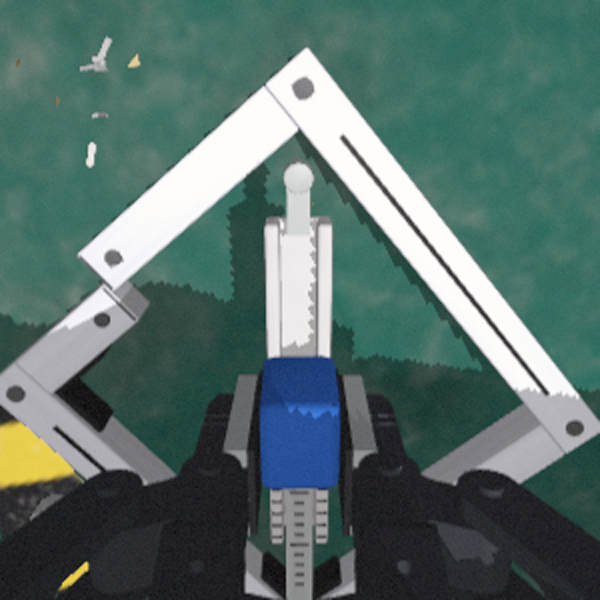

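```bash
python3 -m handwheel '[{"grip":12,"dx":15,"dy":0,"dz":0,"wx":0,"wy":0,"wz":-0.003},{"grip":12,"dx":36,"dy":0,"dz":0,"wx":0,"wy":0,"wz":-0.003},{"grip":12,"dx":36,"dy":0,"dz":0,"wx":0,"wy":0,"wz":-0.003},{"grip":12,"dx":36,"dy":0,"dz":0,"wx":0,"wy":0,"wz":-0.003}]' | grep -E "tcp|force"
python3 v.py w18
```

```text
tcp_pos: [532.9, -252.1, 53.1]
force: [1.0, -0.5, -2.7]
t 18.95 p [ 532.87 -252.07   53.12] yaw 1.063 tilt [-1.e+00 -0.e+00 -3.e-04] F [ 0.95 -0.55 -2.7 ] T [-0.066 -0.007  0.009] g 19.2
```

View pics/w18z.png

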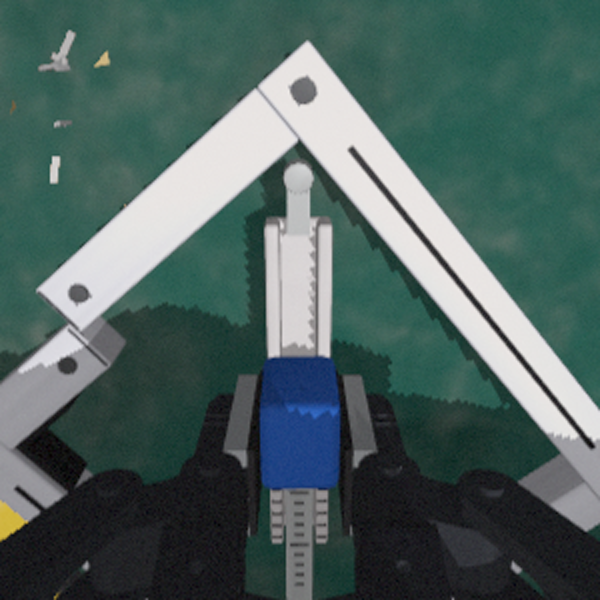

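```bash
python3 -c "
from h import *
c=json.load(open('pics/w18.json'))
s=arm.state(); M=R.from_quat(s['tool_rot']).as_matrix()
for uv,z in [((298,142),18),((298,179),35),((82,332),18),((307,41),18)]:
  p=px2w('',(uv[0]/2+170,uv[1]/2+60),z,c); print(uv,p.round(1),(M.T@(p-s['tcp_pos'])).round(1))
"
```

```text
(298, 142) [ 501.3 -312.1   18. ] [ 35.8  -1.  -67.7]
(298, 179) [ 504.8 -305.7   35. ] [ 18.8  -1.  -60.5]
(82, 332) [ 585.5 -295.    18. ] [ 35.9 -66.2 -11.9]
(307, 41) [ 487.  -333.1   18. ] [ 35.8   1.3 -93. ]
```

```bash
python3 -m handwheel '[{"grip":12,"dx":7,"dy":-0.3,"dz":1.5,"wx":0.003,"wy":0,"wz":0},{"grip":12,"dx":14,"dy":-0.3,"dz":1.5,"wx":0.003,"wy":0,"wz":0},{"grip":12,"dx":19,"dy":-0.3,"dz":1.5,"wx":0.003,"wy":0,"wz":0},{"grip":12,"dx":19,"dy":-0.3,"dz":1.5,"wx":0.003,"wy":0,"wz":0}]' | grep -E "tcp|force"
python3 -m handwheel '[{"grip":12,"dx":1,"dy":0,"dz":0,"wx":0,"wy":0,"wz":0},{"grip":12,"dx":1.6,"dy":0,"dz":0,"wx":0,"wy":0,"wz":0},{"grip":12,"dx":1.6,"dy":0,"dz":0,"wx":0,"wy":0,"wz":0}]' | grep -E "tcp|force"
python3 v.py w19
```

```text
tcp_pos: [533.7, -250.9, 33.5]
force: [0.5, 0.3, -3.1]
tcp_pos: [534.2, -251.2, 32.8]
force: [-0.7, 0.2, -3.7]
t 19.7 p [ 534.16 -251.23   32.85] yaw 1.0622 tilt [-1.0e+00 -1.6e-03 -6.0e-04] F [-0.69  0.17 -3.67] T [-0.006  0.007 -0.042] g 19.2
```

View pics/w19z.png

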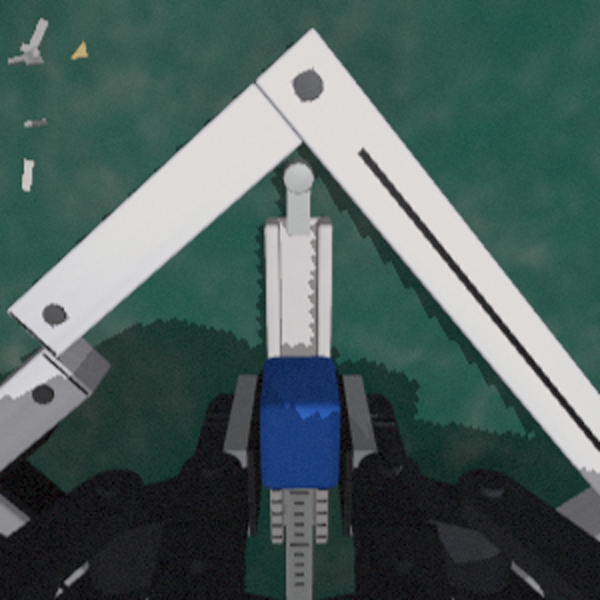

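```bash
python3 -m handwheel '[{"grip":12,"dx":0.5,"dy":0.3,"dz":-0.5,"wx":0,"wy":0,"wz":0},{"grip":12,"dx":0.5,"dy":0.3,"dz":-0.5,"wx":0,"wy":0,"wz":0}]' | grep -E "tcp|force"
python3 -m handwheel '[{"grip":12,"dx":0.5,"dy":0,"dz":-0.5,"wx":0,"wy":0,"wz":0},{"grip":12,"dx":0.5,"dy":0,"dz":-0.5,"wx":0,"wy":0,"wz":0}]' | grep -E "tcp|force"
python3 -m handwheel '[{"grip":12,"dx":0.3,"dy":0,"dz":-0.4,"wx":0,"wy":0,"wz":0},{"grip":12,"dx":0.3,"dy":0,"dz":-0.4,"wx":0,"wy":0,"wz":0}]' | grep -E "tcp|force"
```

```text
tcp_pos: [533.6, -251.5, 32.3]
force: [0.2, 0.5, -2.8]
tcp_pos: [533.3, -251.9, 31.7]
force: [-0.4, 0.6, -3.9]
tcp_pos: [533.3, -252.1, 31.6]
force: [0.5, 1.3, -1.2]
```

```bash
python3 -m handwheel '[{"grip":12,"dx":0.1,"dy":0,"dz":-0.4,"wx":0,"wy":0,"wz":0},{"grip":12,"dx":0.1,"dy":0,"dz":-0.4,"wx":0,"wy":0,"wz":0}]' | grep -E "tcp|force"
python3 -m handwheel '[{"grip":12,"dx":0,"dy":0,"dz":-0.4,"wx":0,"wy":0,"wz":0},{"grip":12,"dx":0,"dy":0,"dz":-0.4,"wx":0,"wy":0,"wz":0}]' | grep -E "tcp|force"
python3 -m handwheel '[{"grip":12,"dx":0,"dy":0,"dz":-0.4,"wx":0,"wy":0,"wz":0},{"grip":12,"dx":0,"dy":0,"dz":-0.4,"wx":0,"wy":0,"wz":0}]' | grep -E "tcp|force"
python3 v.py w20;python3 -c "
from h import *
im=cv2.imread('pics/w20.png'); cv2.imwrite('pics/w20y.png',cv2.resize(im[100:190,270:370],None,fx=6,fy=6,interpolation=cv2.INTER_CUBIC))"
```

```text
tcp_pos: [533.2, -252.4, 31.6]
force: [1.1, 3.5, 0.4]
tcp_pos: [533.0, -252.9, 31.6]
force: [0.7, 3.9, 3.1]
tcp_pos: [532.8, -253.2, 31.6]
force: [1.6, 5.3, 3.5]
t 20.95 p [ 532.83 -253.25   31.57] yaw 1.0623 tilt [-1.0e+00 -1.9e-03 -3.0e-04] F [1.62 5.32 3.49] T [ 0.811 -0.33  -0.032] g 19.4
```

View pics/w20y.png

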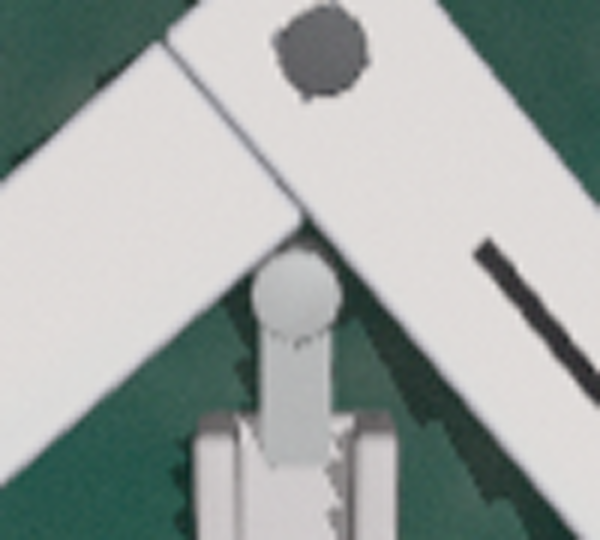

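```bash
python3 -m handwheel '[{"grip":12,"dx":-0.3,"dy":0.6,"dz":-0.1,"wx":0,"wy":0,"wz":0},{"grip":12,"dx":-0.3,"dy":0.6,"dz":-0.1,"wx":0,"wy":0,"wz":0}]' | grep -E "tcp|force"
python3 -m handwheel '[{"grip":12,"dx":0,"dy":0.3,"dz":-0.4,"wx":0,"wy":0,"wz":0},{"grip":12,"dx":0,"dy":0.3,"dz":-0.4,"wx":0,"wy":0,"wz":0}]' | grep -E "tcp|force"
python3 v.py w21;python3 -c "
from h import *
im=cv2.imread('pics/w21.png'); cv2.imwrite('pics/w21y.png',cv2.resize(im[100:190,270:370],None,fx=6,fy=6,interpolation=cv2.INTER_CUBIC))"
```

```text
tcp_pos: [532.0, -253.5, 31.6]
force: [1.5, 0.8, 0.5]
tcp_pos: [531.6, -253.6, 31.6]
force: [2.6, -0.4, -0.4]
t 21.4 p [ 531.56 -253.59   31.6 ] yaw 1.062 tilt [-1.0e+00 -1.6e-03 -9.0e-04] F [ 2.6  -0.37 -0.36] T [-0.043 -0.443  0.022] g 19.3
```

View pics/w21y.png

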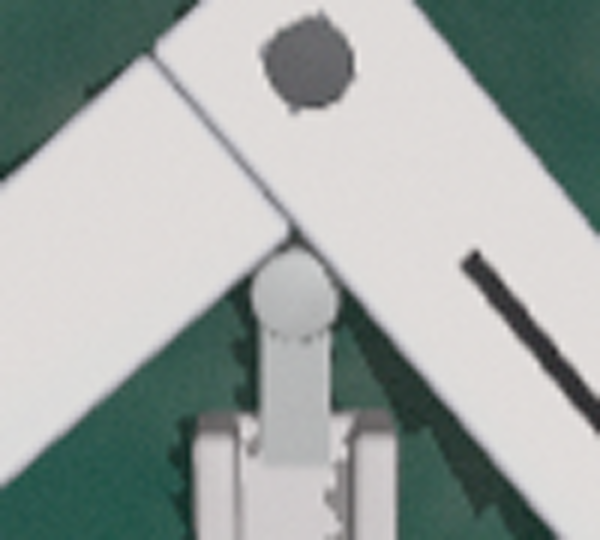

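```bash
python3 -m handwheel '[{"grip":12,"dx":0,"dy":-0.1,"dz":-0.4,"wx":0,"wy":0,"wz":0},{"grip":12,"dx":0,"dy":-0.1,"dz":-0.4,"wx":0,"wy":0,"wz":0}]' | grep -E "tcp|force"
python3 -m handwheel '[{"grip":12,"dx":0,"dy":-0.1,"dz":-0.4,"wx":0,"wy":0,"wz":0},{"grip":12,"dx":0,"dy":-0.1,"dz":-0.4,"wx":0,"wy":0,"wz":0}]' | grep -E "tcp|force"
```

```text
tcp_pos: [531.4, -253.7, 31.6]
force: [2.7, 1.7, -0.4]
tcp_pos: [531.3, -253.8, 31.6]
force: [2.2, 3.5, -0.7]
```

```bash
python3 -m handwheel '[{"grip":12,"dx":0,"dy":0,"dz":0.3,"wx":0,"wy":0,"wz":0},{"grip":30,"dx":0,"dy":0,"dz":0.3,"wx":0,"wy":0,"wz":0},{"grip":40,"dx":0,"dy":0,"dz":0.3,"wx":0,"wy":0,"wz":0},{"grip":40,"dx":0,"dy":0,"dz":0.3,"wx":0,"wy":0,"wz":0},{"grip":40,"dx":-20,"dy":0,"dz":0.3,"wx":0,"wy":0,"wz":0},{"grip":40,"dx":-55,"dy":0,"dz":0.3,"wx":0,"wy":0,"wz":0},{"grip":40,"dx":-55,"dy":0,"dz":0.3,"wx":0,"wy":0,"wz":0}]' | grep -E "tcp|force"
python3 v.py w22; python3 -c "
from h import *
im=cv2.imread('pics/w22.png'); cv2.imwrite('pics/w22y.png',cv2.resize(im[70:390,200:440],None,fx=2,fy=1.8,interpolation=cv2.INTER_CUBIC))"
```

```text
tcp_pos: [533.1, -255.0, 90.7]
force: [-0.5, 0.1, 0.4]
t 22.55 p [ 533.08 -255.     90.67] yaw 1.0621 tilt [-1.     -0.0076 -0.0013] F [-0.52  0.09  0.39] T [ 0.019  0.006 -0.011] g 39.9
```

View pics/w22y.png

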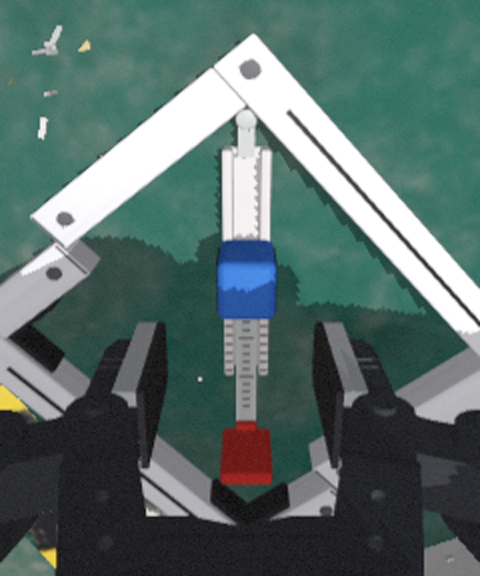

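```bash
python3 -c "
from h import *
c=json.load(open('pics/w22.json'))
s=arm.state(); M=R.from_quat(s['tool_rot']).as_matrix()
for uv,z in [((246,119),14),((245,105),18),((217,319),41),((276,319),41),((221,483),41),((271,483),41)]:
  p=px2w('',(uv[0]/2+200,uv[1]/1.8+70),z,c); print(uv,p.round(1),(M.T@(p-s['tcp_pos'])).round(1))
d=np.array([np.cos(1.062),np.sin(1.062)])
t=np.array([531.2,-254.0])+d*60
plan([t[0],t[1],32.5],1.062)
"
```

```text
(246, 119) [ 503.3 -307.6   14. ] [ 74.8  -0.  -60.4]
(245, 105) [ 501.  -312.6   18. ] [ 70.8  -0.4 -65.9]
(217, 319) [ 546.1 -250.7   41. ] [47.7 -9.8 10.1]
(276, 319) [ 528.7 -241.1   41. ] [47.6 10.1 10. ]
(221, 483) [ 583.3 -182.9   41. ] [47.7 -9.3 87.4]
(271, 483) [ 566.6 -173.8   41. ] [47.6  9.7 87.2]
d [56.13  1.63 59.94] w [ 0.0001 -0.0011  0.0055]
```

```bash
python3 -m handwheel '[{"grip":10,"dx":0,"dy":1.3,"dz":58,"wx":0,"wy":0,"wz":0.006},{"grip":0,"dx":0,"dy":1.3,"dz":58,"wx":0,"wy":0,"wz":0.006},{"grip":0,"dx":0,"dy":1.3,"dz":58,"wx":0,"wy":0,"wz":0.006},{"grip":0,"dx":0,"dy":1.3,"dz":58,"wx":0,"wy":0,"wz":0.006},{"grip":0,"dx":25,"dy":1.3,"dz":58,"wx":0,"wy":0,"wz":0.006},{"grip":0,"dx":45,"dy":1.3,"dz":58,"wx":0,"wy":0,"wz":0.006},{"grip":0,"dx":57,"dy":1.3,"dz":58,"wx":0,"wy":0,"wz":0.006},{"grip":0,"dx":57,"dy":1.3,"dz":58,"wx":0,"wy":0,"wz":0.006}]' | grep -E "tcp|force"
python3 v.py w23; python3 -c "
from h import *
snap('scene','s23')
im=cv2.imread('pics/w23.png'); a=cv2.resize(im[70:390,200:440],(440,560),interpolation=cv2.INTER_CUBIC)
b=cv2.resize(cv2.imread('pics/s23.png')[170:250,220:350],(350,280)); cv2.imwrite('pics/w23y.png',np.hstack([a,np.vstack([b,b*0])]))"
```

```text
tcp_pos: [557.3, -202.9, 27.9]
force: [0.1, 0.6, 0.6]
t 23.4 p [ 557.31 -202.85   27.9 ] yaw 1.0612 tilt [-1.0e+00  7.8e-03 -8.0e-04] F [0.07 0.62 0.59] T [0.011 0.022 0.029] g -0.0
```

View pics/w23y.png

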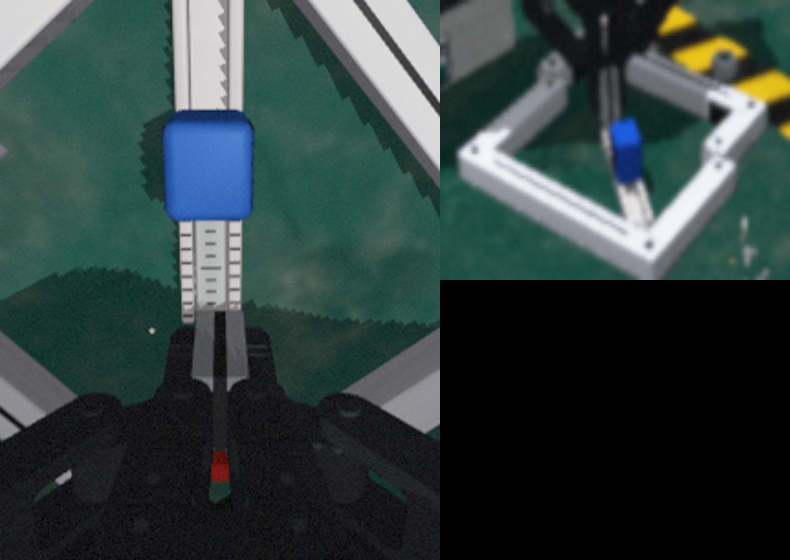

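```bash
python3 -m handwheel '[{"grip":0,"dx":-3,"dy":-1.7,"dz":0,"wx":0,"wy":0,"wz":-0.005},{"grip":0,"dx":-3,"dy":-1.7,"dz":0,"wx":0,"wy":0,"wz":-0.005},{"grip":0,"dx":-3,"dy":-1.7,"dz":0,"wx":0,"wy":0,"wz":-0.005}]' | grep -E "tcp|force"
python3 v.py w24; python3 -c "
from h import *
im=cv2.imread('pics/w24.png'); a=cv2.resize(im[70:390,200:440],(440,560),interpolation=cv2.INTER_CUBIC)
cv2.imwrite('pics/w24y.png',a)"
```

```text
tcp_pos: [560.5, -203.5, 33.5]
force: [-0.4, 0.3, -0.6]
t 23.8 p [ 560.48 -203.53   33.45] yaw 1.0623 tilt [-1.0e+00 -1.9e-03 -6.0e-04] F [-0.42  0.26 -0.62] T [-0.007 -0.006 -0.049] g -0.5
```

View pics/w24y.png

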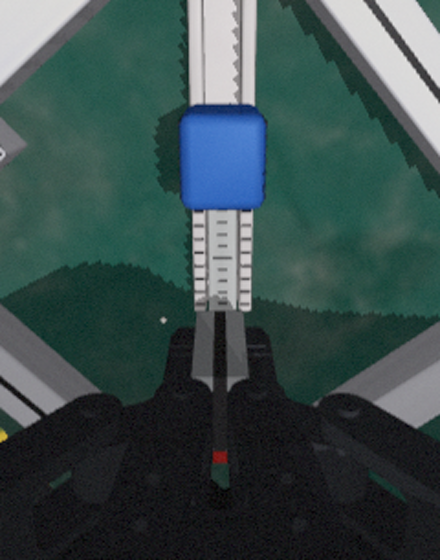

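```bash
python3 -m handwheel '[{"grip":0,"dx":1,"dy":0.3,"dz":5,"wx":0,"wy":0,"wz":0},{"grip":0,"dx":2,"dy":0.3,"dz":10,"wx":0,"wy":0,"wz":0},{"grip":0,"dx":2,"dy":0.3,"dz":13,"wx":0,"wy":0,"wz":0},{"grip":0,"dx":2,"dy":0.3,"dz":16,"wx":0,"wy":0,"wz":0},{"grip":0,"dx":2,"dy":0.3,"dz":19,"wx":0,"wy":0,"wz":0},{"grip":0,"dx":2,"dy":0.3,"dz":22,"wx":0,"wy":0,"wz":0},{"grip":0,"dx":2,"dy":0.3,"dz":22,"wx":0,"wy":0,"wz":0}]' | grep -E "tcp|force"
python3 -m handwheel '[{"grip":0,"dx":0,"dy":0,"dz":1,"wx":0,"wy":0,"wz":0},{"grip":0,"dx":0,"dy":0,"dz":2,"wx":0,"wy":0,"wz":0},{"grip":0,"dx":0,"dy":0,"dz":3,"wx":0,"wy":0,"wz":0},{"grip":0,"dx":0,"dy":0,"dz":3,"wx":0,"wy":0,"wz":0}]' | grep -E "tcp|force"
python3 v.py w25; python3 -c "
from h import *
im=cv2.imread('pics/w25.png'); a=cv2.resize(im[70:390,200:440],(440,560),interpolation=cv2.INTER_CUBIC)
cv2.imwrite('pics/w25y.png',a)"
```

```text
tcp_pos: [570.8, -183.6, 30.6]
force: [-0.1, -1.0, -0.3]
tcp_pos: [572.1, -181.4, 30.6]
force: [1.3, -1.3, 0.3]
t 24.95 p [ 572.06 -181.35   30.61] yaw 1.0622 tilt [-1.e+00 -5.e-04 -5.e-04] F [ 1.31 -1.32  0.31] T [ 0.015 -0.03   0.   ] g 0.0
```

View pics/w25y.png

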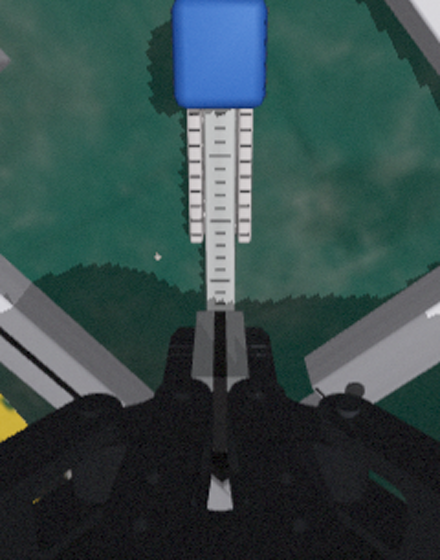

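```bash
python3 -m handwheel '[{"grip":0,"dx":0,"dy":0,"dz":1,"wx":0,"wy":0,"wz":0},{"grip":0,"dx":0,"dy":0,"dz":2,"wx":0,"wy":0,"wz":0},{"grip":0,"dx":0,"dy":0,"dz":3,"wx":0,"wy":0,"wz":0},{"grip":0,"dx":0,"dy":0,"dz":3,"wx":0,"wy":0,"wz":0}]' | grep -E "tcp|force"
python3 -m handwheel '[{"grip":0,"dx":0,"dy":0,"dz":1,"wx":0,"wy":0,"wz":0},{"grip":0,"dx":0,"dy":0,"dz":1,"wx":0,"wy":0,"wz":0}]' | grep -E "tcp|force"
python3 -m handwheel '[{"grip":0,"dx":0,"dy":0,"dz":1,"wx":0,"wy":0,"wz":0},{"grip":0,"dx":0,"dy":0,"dz":1,"wx":0,"wy":0,"wz":0}]' | grep -E "tcp|force"
```

```text
tcp_pos: [573.6, -178.6, 30.6]
force: [0.2, -0.0, 1.1]
tcp_pos: [574.0, -177.8, 30.6]
force: [-0.6, 0.3, 0.2]
tcp_pos: [574.5, -176.9, 30.6]
force: [0.2, -0.1, -0.5]
```

```bash
python3 -m handwheel '[{"grip":0,"dx":0,"dy":0,"dz":0.8,"wx":0,"wy":0,"wz":0},{"grip":0,"dx":0,"dy":0,"dz":0.8,"wx":0,"wy":0,"wz":0}]' | grep -E "tcp|force"
```

```text
tcp_pos: [574.9, -176.2, 30.6]
force: [0.6, 0.0, -0.5]
```

```bash
python3 -m handwheel '[{"grip":0,"dx":0,"dy":0,"dz":0.8,"wx":0,"wy":0,"wz":0},{"grip":0,"dx":0,"dy":0,"dz":0.8,"wx":0,"wy":0,"wz":0}]' | grep -E "tcp|force"
python3 -m handwheel '[{"grip":0,"dx":0,"dy":0,"dz":0.8,"wx":0,"wy":0,"wz":0},{"grip":0,"dx":0,"dy":0,"dz":0.8,"wx":0,"wy":0,"wz":0}]' | grep -E "tcp|force"
python3 -m handwheel '[{"grip":0,"dx":0,"dy":0,"dz":0.8,"wx":0,"wy":0,"wz":0},{"grip":0,"dx":0,"dy":0,"dz":0.8,"wx":0,"wy":0,"wz":0}]' | grep -E "tcp|force"
```

```text
tcp_pos: [575.2, -175.6, 30.6]
force: [-0.3, -0.8, -0.7]
tcp_pos: [575.7, -174.8, 30.6]
force: [-0.2, 0.1, 0.8]
tcp_pos: [576.0, -174.1, 30.6]
force: [0.3, -0.3, 0.2]
```

```bash
python3 -m handwheel '[{"grip":0,"dx":0,"dy":0,"dz":0.8,"wx":0,"wy":0,"wz":0},{"grip":0,"dx":0,"dy":0,"dz":0.8,"wx":0,"wy":0,"wz":0}]' | grep -E "tcp|force"
python3 -m handwheel '[{"grip":0,"dx":0,"dy":0,"dz":0.8,"wx":0,"wy":0,"wz":0},{"grip":0,"dx":0,"dy":0,"dz":0.8,"wx":0,"wy":0,"wz":0}]' | grep -E "tcp|force"
```

```text
tcp_pos: [576.4, -173.4, 30.6]
force: [-0.5, -0.4, -0.2]
tcp_pos: [576.7, -172.8, 30.6]
force: [-0.6, -0.4, -0.1]
```

```bash
python3 -m handwheel '[{"grip":0,"dx":0,"dy":0,"dz":0.8,"wx":0,"wy":0,"wz":0},{"grip":0,"dx":0,"dy":0,"dz":0.8,"wx":0,"wy":0,"wz":0}]' | grep -E "tcp|force"
```

```text
tcp_pos: [576.8, -172.5, 30.5]
force: [-3.5, -2.9, 0.6]
```

```bash
python3 -m handwheel '[{"grip":0,"dx":0,"dy":0,"dz":0.8,"wx":0,"wy":0,"wz":0},{"grip":0,"dx":0,"dy":0,"dz":0.8,"wx":0,"wy":0,"wz":0}]' | grep -E "tcp|force"
```

```text
tcp_pos: [577.0, -171.9, 30.5]
force: [-3.7, -6.1, 1.4]
```

```bash
python3 -m handwheel '[{"grip":0,"dx":0,"dy":0,"dz":0.2,"wx":0,"wy":0,"wz":0},{"grip":0,"dx":0,"dy":0,"dz":0.2,"wx":0,"wy":0,"wz":0},{"grip":0,"dx":0,"dy":0,"dz":0.2,"wx":0,"wy":0,"wz":0},{"grip":0,"dx":0,"dy":0,"dz":0.2,"wx":0,"wy":0,"wz":0},{"grip":0,"dx":0,"dy":0,"dz":0.2,"wx":0,"wy":0,"wz":0}]' | grep -E "tcp|force"
python3 -c "
from h import *
im,c=snap('wrist','w26'); snap('scene','s26')
a=cv2.resize(im[70:390,200:440],(440,560),interpolation=cv2.INTER_CUBIC)
b=cv2.resize(cv2.imread('pics/s26.png')[170:250,220:350],(350,280)); cv2.imwrite('pics/w26y.png',np.hstack([a,np.vstack([b,b*0])]))"
```

```text
tcp_pos: [577.0, -171.9, 30.5]
force: [-3.8, -5.3, -0.3]
```

View pics/w26y.png

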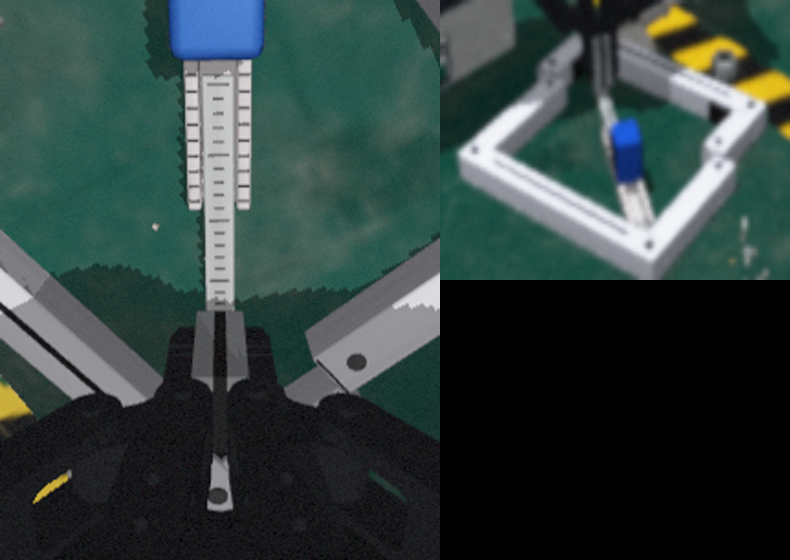

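Measured with about 6.5 N held. I'll back off and check heel and nose.

```bash
python3 -m handwheel '[{"grip":0,"dx":0,"dy":0,"dz":-2,"wx":0,"wy":0,"wz":0},{"grip":0,"dx":0,"dy":0,"dz":-8,"wx":0,"wy":0,"wz":0},{"grip":0,"dx":-30,"dy":0,"dz":-12,"wx":0,"wy":0,"wz":0},{"grip":30,"dx":-75,"dy":0,"dz":-40,"wx":0,"wy":0,"wz":0},{"grip":50,"dx":-90,"dy":0,"dz":-85,"wx":0,"wy":0,"wz":0},{"grip":60,"dx":-90,"dy":0,"dz":-85,"wx":0,"wy":0,"wz":0},{"grip":60,"dx":-90,"dy":0,"dz":-85,"wx":0,"wy":0,"wz":0},{"grip":60,"dx":-90,"dy":0,"dz":-85,"wx":0,"wy":0,"wz":0}]' | grep -E "tcp|force"
python3 v.py w27; python3 -c "
from h import *
im=cv2.imread('pics/w27.png'); cv2.imwrite('pics/w27y.png',cv2.resize(im[70:390,200:440],None,fx=2,fy=1.8,interpolation=cv2.INTER_CUBIC))"
```

```text
tcp_pos: [536.2, -244.9, 120.1]
force: [-0.0, 0.2, -0.4]
t 28.8 p [ 536.16 -244.91  120.09] yaw 1.0624 tilt [-1.e+00  4.e-04 -1.e-04] F [-0.01  0.24 -0.45] T [0.037 0.039 0.04 ] g 60.0
```

View pics/w27y.png

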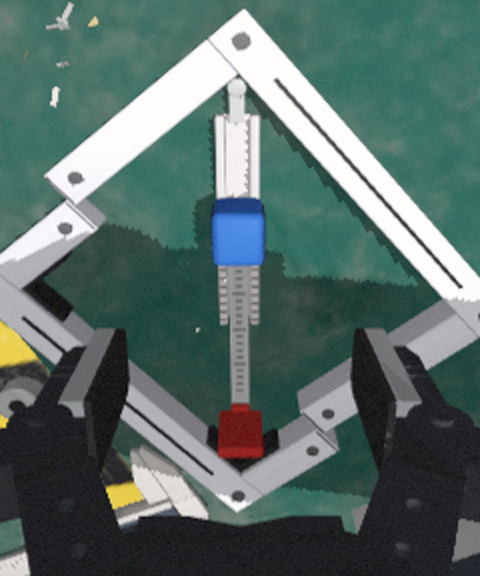

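```bash
python3 -c "
from h import *
c=json.load(open('pics/w27.json'))
s=arm.state(); M=R.from_quat(s['tool_rot']).as_matrix()
for uv,z in [((237,88),14),((236,75),18),((212,265),41),((265,265),41),((219,456),41),((263,456),41)]:
  p=px2w('',(uv[0]/2+200,uv[1]/1.8+70),z,c); print(uv,p.round(1),(M.T@(p-s['tcp_pos'])).round(1))
im=cv2.imread('pics/w27.png'); a=cv2.resize(im[80:170,270:370],None,fx=6,fy=6,interpolation=cv2.INTER_CUBIC);cv2.imwrite('pics/w27x.png',a)
"
```

```text
(237, 88) [ 504.  -307.1   14. ] [105.9  -2.3 -70.3]
(236, 75) [ 501.6 -312.    18. ] [101.9  -2.6 -75.7]
(212, 265) [ 546.4 -250.4   41. ] [ 78.9 -11.8  -0.1]
(265, 265) [ 528.9 -240.6   41. ] [78.9  8.3 -0.1]
(219, 456) [ 593.4 -163.    41. ] [ 78.9 -10.4  99.1]
(263, 456) [ 576.8 -153.7   41. ] [78.9  8.7 99.1]
```

View pics/w27x.png

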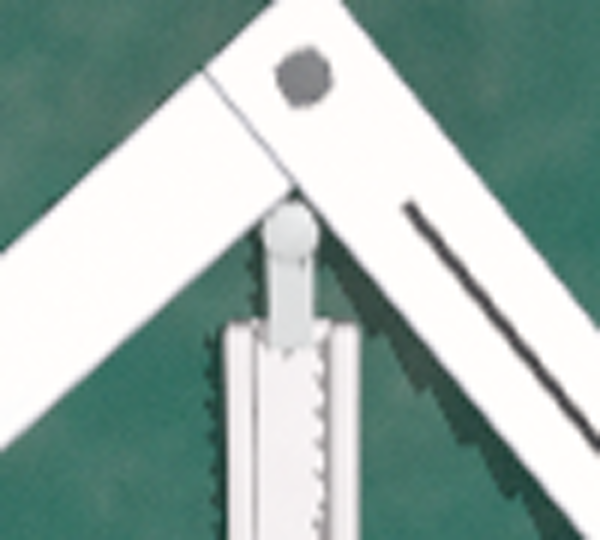

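```bash
python3 -c "
from h import *
st(); arm.job_done()"
```

```text
t 28.85 p [ 536.22 -244.6   119.9 ] yaw 1.0629 tilt [-1.e+00  8.e-04 -1.e-04] F [0.28 0.61 0.33] T [-0.004  0.012  0.034] g 59.8
the job is handed in; nothing more can be done
```

The frame is not square: the back half has slipped about 13 to 15 mm to the left, so front-right to back-left is the longer diagonal. I measured both diagonals, shorter first, and handed the job in after 28.9 s with the rule released across the longer one.

| Diagonal | Heel to nose (from images) | Nose force held | Hold |
|---|---|---|---|
| Front-left to back-right (shorter) | about 173 mm | about 7 N | at least 0.5 s |
| Front-right to back-left (longer) | about 191 mm | about 6.5 N | at least 0.5 s |

- **Last check:** in the final wrist picture the heel sits in the front-right corner, 5.4 mm from the corner edge (5.7 mm is exact seating). The nose sits about 6 mm short of the bare back-left corner. The gripper is clear about 120 mm up, and the wrist force reads about zero.
- **Disagreements:** one view before the second push read the slide about 3 mm shorter than the view before it. The top and wrist camera fits of the slip differ by about 2 mm. I took contact from the felt force instead of the images.
- **Not checked:** I did not measure the bystanders' positions at the end, but nothing I did took the arm near them.

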